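# Probe the marked connector on a test turntable

### The arm

A 7-joint arm with a two-finger parallel gripper is mounted at the origin on the work surface. World frame = base frame: x ahead of the robot, y to its left, z up, the work surface at z = 0. Lengths are in m, angles in rad, forces in N, time in s.
With the tool pointing down it reaches from about 0.35 to 0.9 m from the base axis. Payload 8.1 kg.
Tool frame: the origin (TCP) lies on the centre line of the jaws, within the pads' length; the fingertips stand 22 mm ahead of it and the grasp point (between the pads) lies 3 mm ahead of it; z points along the fingers, y is the direction in which the jaws open and shut (so a half turn about z gives the same grasp; the last joint's range is limited). The gripper opens to 92 mm and grips with 3 to 60 N. Pads are 19 mm wide; open, the fingers measure 130 mm over their backs; the gripper's body (75 mm by 190 mm) begins 47 mm behind the grasp point.
Start: joints at [-1.238, 0.434, 0.025, 1.573, -0.012, 1.134, -0.075], TCP at [0.264, 0.567, 0.215] pointing down, gripper open.
Joint ranges: [-2.62, 2.62], [-0.44, 2.09], [-1.27, 1.32], [0.08, 2.57], [-1.32, 4.46], [0.12, 2], [-2.74, 2.74]. Speed limits (rad/s): [2.22, 2.22, 3.01, 3.01, 3.14, 3.14, 3.14].

### API

Orientations are given as a unit quaternion [x, y, z, w].
In Python, from workcell import env, cams, order gives the robot as it stands. The module is installed in compiled form; this text tells all that it offers.
- The arm moves only by the tool jog_arm, never from a script. Its argument "deltas" is a list of rows, each a list of 5 numbers: the shift along the tool's x, y, z in cm, then the turn about the tool's z in rad, then the gripper command: -1 is shut, 1 is fully open, values between are in proportion. In form: [[x, y, z, roll, fingers], ...]. A call has exactly 10 rows; each row shifts and turns the pose as measured when the row begins, along the tool's axes as they then stand; what a row does not reach is not made up. A row lasts 1/10 s, in which the tool goes at most 50 mm and 8.59 degrees, less where a joint would pass 70% of its speed; a pose out of reach is approached as far as the arm can. A call with a gripper value outside its range is refused whole. The fingers move at their own pace and stop on an object; "newtons" is the grip in N (left out, the last holds). Time passes only in rows, so rows that do not move let the fingers close, or fill a call up. It gives the time, the measured TCP pose, the force and the opening at its end, in the units of the state.
- env.sense(): the state, without advancing time (a new reading comes with each control period).
- cams.snapshot(name): name is "scene" or "side" or "wrist"; returns a dict with "img" (400x640x3 uint8, blue, green, red), "depth" (400x640 float32, m along the optical axis (not along the pixel's ray), 0 where there is no reading), "camera_matrix" (3x3 intrinsics, pixels), "k1" (the pictures are not rectified: a ray, as slopes to the right and down, at radius r is drawn at 1 + k1 r^2 times it, then the intrinsics apply), "R" (3x3) and "t" (3): a world point X has camera coordinates R X + t. Camera axes: x right, y down, z forward; pixel columns grow to the right and rows downward; lengths in m; the calibration is good to about 2 mm. A picture is of the moment at which its call begins.
- order.job_done(): hands the job in, once; it reports no verdict.
The state is a dict: "time_s": time; "joint_positions": joint angles; "dq": joint speeds; "joint_efforts": joint torques, N m; "position": TCP position; "tcp_rot": TCP orientation; "contact_force": force on the tool from outside, world axes, zero at the start; "moment": the same for the moment, N m; "finger_gap": finger opening in m.
Only numpy, scipy, OpenCV 4.12 (cv2) and the standard library are available. Lean on these libraries where they do the work, as an engineer would, in place of code of your own. Each camera call takes 0.05 s, during which the arm holds its last target.

### The job

By its black bar knob, turn the test turntable one click counter-clockwise (seen from above), so that the white socket with the red ring clicks in beside the brass contact shoe, and let go of the knob. Then take the yellow test probe out of its blue stand and hold it upright with its sprung tip on that socket's gold spot, pressing lightly so that the tip is pushed about half-way in, never hard against its stop. Finish while still holding the probe there; leave everything else on the bench where it is.

Things in the scene. Friction and masses are not known exactly. Their poses are not given: they have to be found in the camera images.
- fixture: Tester fixed to the bench: grey base 200 x 200 x 12 mm, round turntable (166 mm diameter, top 48 mm up) with six upright sockets, 26 mm diameter, 60 degrees apart at 60 mm radius, tops 66 mm up. Five are black, one white with a red ring. Origin: under the base on the turntable's axis; z up; -x points to the brass contact shoe (test position). Heights are above the bench.
- turntable (a joint): Turn of the turntable, rad, positive counter-clockwise from above. 0 = white socket beside the brass shoe. Detents every 60 degrees (1.047 rad); let go, it snaps to the nearest within about 0.03 rad. The crest half-way takes about 0.2 N m. It starts one step before the shoe, near -1.047.
- knob_grip (a point): Middle of the black bar knob on the turntable's axis, 100 mm above the bench: the bar is 54 mm long, 16 mm wide, from 85 to 113 mm above the bench, on a 24 mm round stem. Axes turn with the turntable: x along the bar, -x points from the axis to the white socket, y across the bar, z up.
- gold_spot (a point): Centre of the flat gold spot, 12 mm in diameter, on top of the white socket with the red ring, 66 mm above the bench, 60 mm from the turntable's axis. It turns with the turntable (same axes as the knob).
- shoe (a point): Top of the fixed brass contact shoe at the rim of the turntable, 56 mm above the bench, 90 mm from the axis; it marks the test position.
- stand: Blue probe stand, a block 70 x 70 x 50 mm with a 14 mm vertical hole in its middle, fixed to the bench. Origin: centre of its underside.
- probe: Yellow test probe, 70 g, upright in the stand. Origin: on its axis at the shoulder, which rests on the stand's top (50 mm up). Above it a square grip 16 x 16 mm (sides along the probe's x and y), 60 mm long, then a 14 mm round red cap to 70 mm; below it a 10 mm round nose, 30 mm long, in the hole. Grip two flat sides about 35 mm above the origin.
- probe_tip (a point): End of the probe's brass tip (4 mm thick, round end), 44 mm below the probe's origin on its axis when the spring is out. It moves up the probe's axis as the tip is pushed in.
- plunger (a joint): How far the sprung tip is pushed into the probe, m: 0 out, 0.010 at its stop. It takes about 0.75 N to start it and 0.25 N more per mm (2 N at 5 mm).
- crimper: Bystander: yellow-handled crimping pliers lying flat, 170 mm long, loose. Origin at its underside.
- cutters: Bystander: small blue-handled side cutters lying flat, 120 mm long, loose. Origin at its underside.
- spool: Bystander: green reel, 64 mm diameter, 40 mm high, loose. Origin at its underside.
- mug: Bystander: white mug, 76 mm diameter, 85 mm high, loose. Origin at its underside.
- screwdriver: Bystander: red-handled screwdriver lying down, 170 mm long, loose. Origin at its underside.
- spray_can: Bystander: blue can, 52 mm diameter, 150 mm high, loose. Origin at its underside.
- plug_shell: Bystander: steel plug shell, 30 mm diameter, 32 mm high, loose. Origin at its underside.
Mind the look-alikes: they are no part of the job. Several things have the shape of the probe; the one meant has the colours described above.

How it is judged:
On the way, in this order (a step that is already met when the one before it is completed fails the run):
1. the turntable has clicked in with the white socket at the shoe and the knob is let go, the probe still in its stand (value of joint turntable between -0.14 and 0.14 rad and contact force between the arm and fixture below 0.2 N and horizontal distance between probe and stand below 0.01 m and height (world z) of probe below 0.06 m), for 0.2 s.
2. the probe is held clear of its stand (contact force between the fingers and probe above 0.5 N and height (world z) of probe_tip above 0.055 m and contact force between probe and stand below 0.05 N), for 0.1 s.
3. the probe is held upright with its tip lightly pressed on the gold spot (horizontal distance between probe_tip and gold_spot below 0.006 m and value of joint plunger between 0.0015 and 0.009 m and contact force between fixture and probe between 0.5 and 6 N and angle between probe's own z axis and vertical below 0.12 rad and contact force between the fingers and probe above 0.5 N), for 0.3 s.
At the end, for the whole second after the job is handed in: Robot still holds the probe at rest, upright within 0.12 rad, tip within 6 mm of the gold spot's centre, pushed in 1.5 to 9 mm, 0.5 to 6 N; white socket in its detent at the shoe (within 0.14 rad); arm not touching the tester, probe not touching the stand (all of step 3 and value of joint turntable between -0.14 and 0.14 rad and contact force between the arm and fixture below 0.2 N and contact force between probe and stand below 0.05 N and linear speed of probe below 0.02 m/s and angular speed of probe below 0.2 rad/s); the arm keeps its last pose, push and grip.
It fails at once if the turntable is turned the wrong way or past the next position by half a step (value of joint turntable below -1.55 rad or value of joint turntable above 0.52 rad).
It fails at once if the probe is pressed hard on the tester (over 12 N) (contact force between fixture and probe above 12 N).
It fails at once if a bystander is moved by more than 20 mm (distance of any of crimper, cutters, spool, mug, screwdriver, spray_can, plug_shell from where it was at the start of the episode above 0.02 m).
It also fails if it takes over 54 s, if anything falls off the work surface, if the arm or the gripper's body presses on something with over 40 N, if the wrist force passes 120 N, or if a joint passes its speed limit or range.

## Working session

There is one attempt and no reset: what is moved stays moved. The work goes in short steps, Python scripts to look and compute and a tool call to move; the robot and the scene stay as the last step left them, time stands still between calls to the robot, and variables do not carry over. Pictures are saved under pics/ and viewed, and the job is handed in when it is done.

Besides the shell and the picture viewer there is one more tool, called after "Request:" by a JSON object that holds its "fn" and its "kwargs", one argument or row to a line. jog_arm: Moves the arm, as the interface text tells. Its arguments: {"type":"object","properties":{"deltas":{"type":"array"},"newtons":{"type":"number"}},"required":["deltas"]}

```bash
mkdir -p pics; cat > h.py <<'E'
import numpy as np, cv2, pickle
from workcell import env, cams, order
def snap(n, tag):
    s=cams.snapshot(n); pickle.dump(s,open(f'pics/{tag}.pkl','wb')); cv2.imwrite(f'pics/{tag}.png',s['img']); return s
def load(tag): return pickle.load(open(f'pics/{tag}.pkl','rb'))
def ray(s,u,v):
    K=np.array(s['camera_matrix']); k1=float(s['k1'])
    d=np.array([[k1,0,0,0]]).ravel()
    p=cv2.undistortPoints(np.array([[[u,v]]],float),K,d).ravel()
    R=np.array(s['R']);t=np.array(s['t']).ravel()
    return -R.T@t, R.T@np.array([p[0],p[1],1.])
def atz(s,u,v,z):
    c,d=ray(s,u,v); return c+d*(z-c[2])/d[2]
def bydepth(s,u,v):
    c,d=ray(s,u,v); return c+d*s['depth'][int(round(v)),int(round(u))]
def proj(s,X):
    K=np.array(s['camera_matrix']);R=np.array(s['R']);t=np.array(s['t']).ravel()
    r,_=cv2.Rodrigues(R)
    return cv2.projectPoints(np.array(X,float).reshape(-1,1,3),r,t,K,np.array([float(s['k1']),0,0,0]))[0].reshape(-1,2)
E
python3 - <<'E'
from h import *
for n in ['scene','side','wrist']:
    s=snap(n,n+'0'); print(n,-np.array(s['R']).T@np.array(s['t']).ravel(),s['k1'])
print(env.sense())
E
```

```text
scene [1.26943367 0.2851304  0.99871864] -0.06493595579093595
side [ 0.17664216 -0.76571329  1.06346535] -0.014877408726509533
wrist [0.20395826 0.59525143 0.38407747] -0.05701272711612785
{'time_s': 0.15, 'joint_positions': array([-1.23759743,  0.43506949,  0.02499325,  1.57384051, -0.01160396,
        1.13401235, -0.07509276]), 'dq': array([-0.00073432,  0.00035785,  0.00047946, -0.00495918,  0.00105584,
        0.00192976, -0.00184778]), 'joint_efforts': array([ 9.70569381e-04, -6.68268442e+01,  9.85579044e-01, -3.14698935e+01,
       -6.05358370e-02,  3.92393733e-02,  8.56194833e-05]), 'position': array([0.2637236 , 0.56621128, 0.21393982]), 'tcp_rot': array([ 2.16218209e-01,  9.76344886e-01, -5.87874978e-04, -7.22224721e-05]), 'contact_force': array([ 0.12721361,  0.07333197, -0.91270693]), 'moment': array([ 0.01761498,  0.01995326, -0.02076171]), 'finger_gap': 0.09156435606707343}
```

View pics/scene0.png

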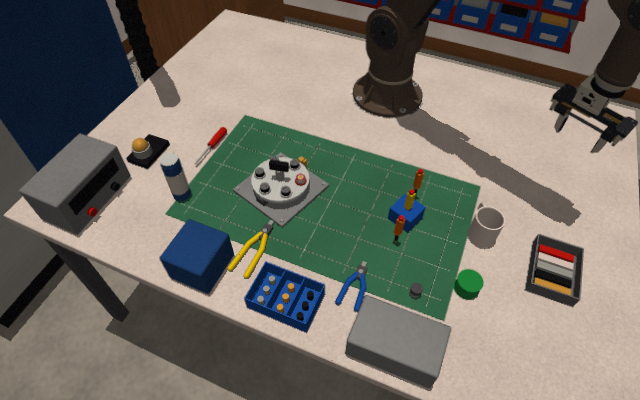

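View pics/side0.png

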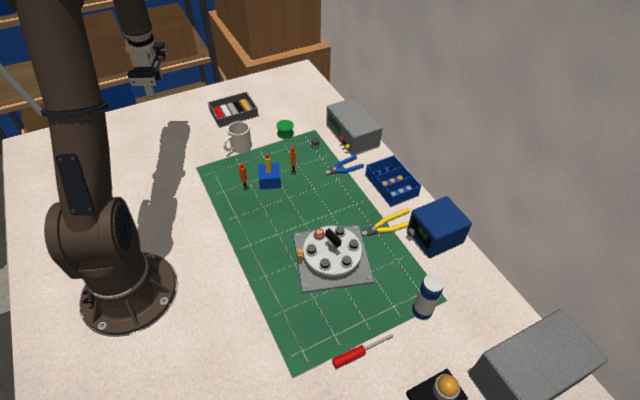

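View pics/wrist0.png

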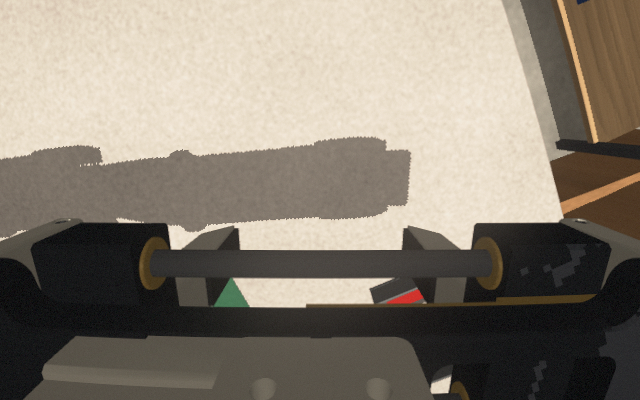

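The scene view shows the tester at about (280,185) and the blue stand with the yellow probe at (408,205). Orange look-alikes flank the stand at (418,180) and (400,228). I'll enlarge those areas.

```bash
python3 - <<'E'
from h import *
a=load('scene0')['img'];b=load('side0')['img']
def crop(im,u0,v0,u1,v1,f):
    c=cv2.resize(im[v0:v1,u0:u1],None,fx=f,fy=f,interpolation=cv2.INTER_CUBIC)
    for u in range((u0//10+1)*10,u1,10):
        cv2.line(c,((u-u0)*f,0),((u-u0)*f,6),(0,255,255),1)
        if u%20==0: cv2.putText(c,str(u),((u-u0)*f-10,18),0,.4,(0,255,255),1)
    for v in range((v0//10+1)*10,v1,10):
        cv2.line(c,(0,(v-v0)*f),(6,(v-v0)*f),(0,255,255),1)
        if v%20==0: cv2.putText(c,str(v),(8,(v-v0)*f+4),0,.4,(0,255,255),1)
    return c
cv2.imwrite('pics/c1.png',crop(a,225,140,335,230,7))
cv2.imwrite('pics/c2.png',crop(a,380,160,440,250,6))
cv2.imwrite('pics/c3.png',crop(b,285,215,380,295,8))
cv2.imwrite('pics/c4.png',crop(b,230,140,310,200,8))
E
```

```text
(no output)
```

View pics/c1.png

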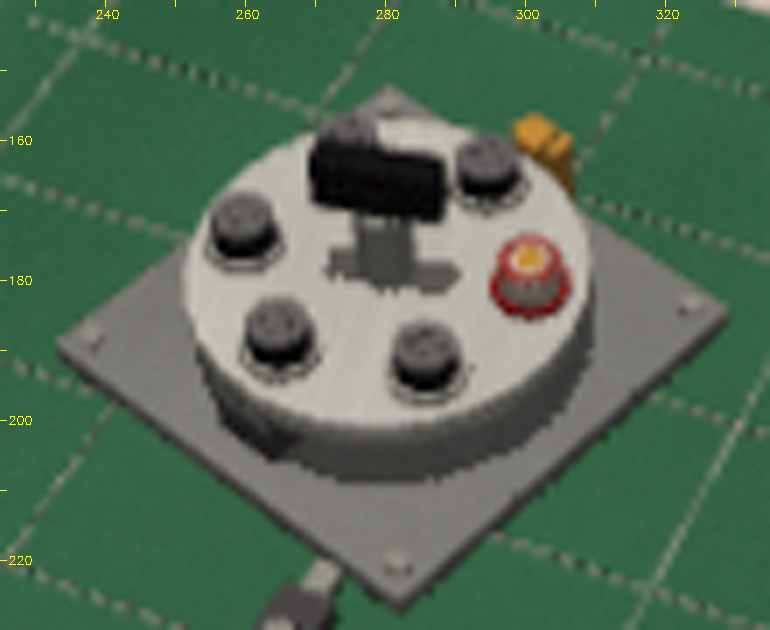

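View pics/c2.png

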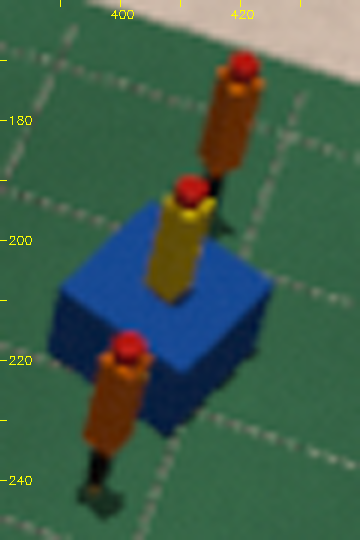

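View pics/c3.png

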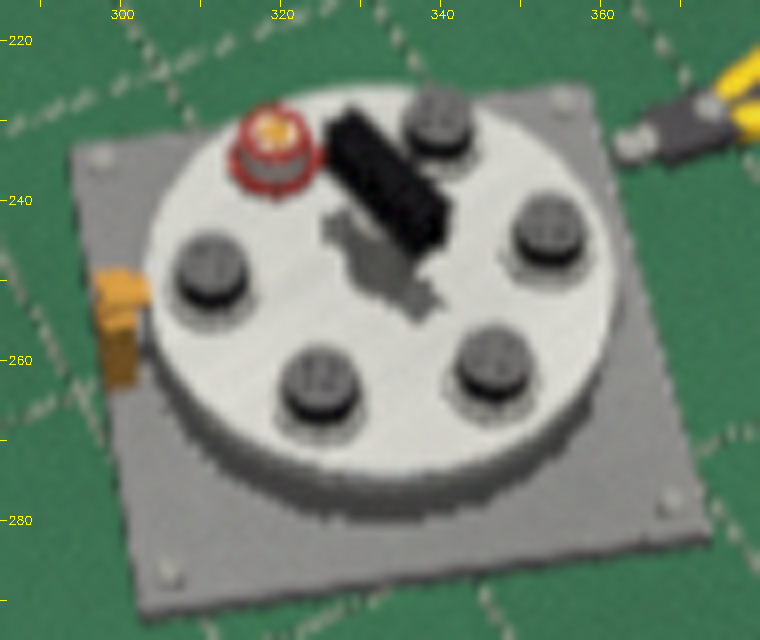

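View pics/c4.png

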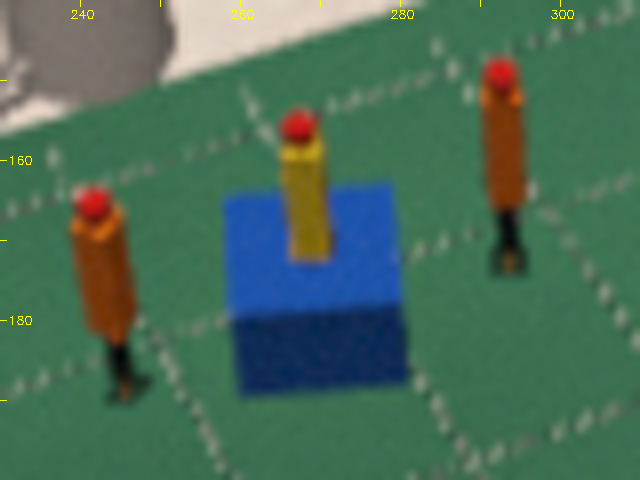

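```bash
python3 - <<'E'
from h import *
np.set_printoptions(precision=4,suppress=True)
a=load('scene0');b=load('side0')
def quad(s,P,z):
    Q=np.array([atz(s,u,v,z)[:2] for u,v in P]); c=Q.mean(0)
    e=np.roll(Q,-1,0)-Q
    an=np.degrees(np.arctan2(e[:,1],e[:,0]))
    print('centre',c,'len',np.linalg.norm(e,axis=1),'ang',an)
    return c
quad(a,[(233.4,189),(282.1,226.5),(329,184.5),(280.7,152.4)],.012)
quad(b,[(294,233.3),(358.7,226),(373.7,282),(302.5,291.7)],.012)
quad(a,[(390.3,208),(410.3,222),(425.3,208),(405.8,193.3)],.05)
quad(b,[(258.1,164.7),(279,163.1),(280.3,177.7),(259,179.7)],.05)
print('gold',atz(a,300.4,176.9,.066),atz(b,319.1,231.6,.066))
print('shoe',atz(a,300.5,159,.056),atz(b,300.2,251,.056))
print('cap',atz(a,411.7,190.8,.12),atz(b,267.2,155.6,.12))
# turntable discs sockets (tops z .066)
print('sock a',[atz(a,225+u/7,140+v/7,.066)[:2] for u,v in [(243,215),(280,318),(427,343),(488,158)]])
print('sock b',[atz(b,285+u/8,215+v/8,.066)[:2] for u,v in [(212,258),(321,373),(495,350),(550,218),(440,113)]])
print('knob a',[atz(a,225+u/7,140+v/7,.113)[:2] for u,v in [(315,147),(445,163)]])
print('knob b',[atz(b,285+u/8,215+v/8,.113)[:2] for u,v in [(347,110),(450,195),(420,240),(330,150)]])
for s,P in ((a,(225,200)),):pass
E
```

```text
centre [ 0.5477 -0.1456] len [0.1989 0.1979 0.1977 0.1968] ang [  71.6215  162.6068 -108.0525  -17.7263]
centre [ 0.5459 -0.1555] len [0.1978 0.1972 0.1975 0.1991] ang [ -18.3925 -108.354   162.1352   71.7273]
centre [0.5052 0.2173] len [0.0671 0.066  0.0695 0.0705] ang [  69.5459  158.2767 -114.2023  -19.8101]
centre [0.5061 0.2091] len [0.069  0.0681 0.0683 0.0694] ang [ -19.9149 -110.0595  161.2295   70.5811]
gold [ 0.5333 -0.0892  0.066 ] [ 0.534  -0.0943  0.066 ]
shoe [ 0.4619 -0.1224  0.056 ] [ 0.4599 -0.1244  0.056 ]
cap [0.5047 0.2158 0.12  ] [0.5047 0.2085 0.12  ]
sock a [array([ 0.5579, -0.2049]), array([ 0.6005, -0.1656]), array([ 0.589 , -0.1068]), array([ 0.4899, -0.1274])]
sock b [array([ 0.4905, -0.1333]), array([ 0.5023, -0.1921]), array([ 0.5595, -0.2103]), array([ 0.6038, -0.1708]), array([ 0.5916, -0.1131])]
knob a [array([ 0.5508, -0.1713]), array([ 0.5383, -0.1208])]
knob b [array([ 0.5443, -0.1285]), array([ 0.5584, -0.1757]), array([ 0.5406, -0.1874]), array([ 0.5311, -0.1411])]
```

Request:
{"fn": "jog_arm", "kwargs": {
  "deltas": [
    [-3.5,-3.4,0,0,1],
    [-3.5,-3.4,0,0,1],
    [-3.5,-3.4,0,0,1],
    [-3.5,-3.4,0,0,1],
    [-3.5,-3.4,0,0,1],
    [-3.5,-3.4,0,0,1],
    [-3.5,-3.4,0,0,1],
    [-3.5,-3.4,0,0,1],
    [-3.5,-3.4,0,0,1],
    [-3.5,-3.4,0,0,1]
  ]
}}

```text
time_s: 1.15
position: [0.438, 0.1046, 0.211]
tcp_rot: [0.21, 0.978, 0.0, -0.001]
contact_force: [-0.2, -0.2, 1.0]
finger_gap: 0.0921
```

```bash
python3 - <<'E'
from h import *
np.set_printoptions(precision=4,suppress=True)
w=load('wrist0');print(w['R'],w['camera_matrix'])
s=load('scene0');b=load('side0')
for n,q in (('a',s),('b',b)):
  pts=[(200,230),(380,280),(330,200),(250,210)] if n=='a' else [(260,220),(340,320),(250,200),(330,200)]
  print(n,[bydepth(q,*p) for p in pts])
print(bydepth(s,281,189),bydepth(b,331,253))
e=env.sense();print(e['position'],e['tcp_rot'],e['joint_positions'])
E
```

```text
[[ 0.4226  0.9063 -0.0015]
 [ 0.8786 -0.4092  0.2463]
 [ 0.2226 -0.1054 -0.9692]] [[301.0739   0.     320.5048]
 [  0.     301.0739 199.692 ]
 [  0.       0.       1.    ]]
a [array([ 0.8178, -0.2281,  0.1024]), array([0.7164, 0.2145, 0.0012]), array([ 0.5272, -0.0006, -0.0006]), array([ 0.6524, -0.1929,  0.0023])]
b [array([ 0.4149,  0.0745, -0.0033]), array([ 0.4743, -0.3328,  0.0022]), array([ 0.4172,  0.1664, -0.0039]), array([0.6469, 0.0477, 0.0011])]
[ 0.597  -0.1179  0.0694] [ 0.537  -0.1623  0.0456]
[0.438  0.1046 0.211 ] [ 0.2099  0.9777  0.     -0.0014] [-0.5784  0.1492  0.2592  1.9962 -0.0469  1.0041  0.8512]
```

Request:
{"fn": "jog_arm", "kwargs": {
  "deltas": [
    [-3.5,-3.3,0,0,1],
    [-3.5,-3.3,0,0,1],
    [-3.5,-3.3,0,0,1],
    [-3.5,-3.3,0,0,1],
    [-3.5,-3.3,0,0,1],
    [-3.5,-3.3,0,0,1],
    [-3.5,-3.3,0,0.14,1],
    [0,0,0,0.14,1],
    [0,0,0,0.14,1],
    [0,0,0,0.14,1]
  ]
}}

```text
time_s: 2.15
position: [0.5685, -0.2307, 0.2093]
tcp_rot: [0.482, 0.876, -0.002, -0.001]
contact_force: [-0.0, 0.8, -0.1]
finger_gap: 0.092
```

```bash
python3 - <<'E'
from h import *
s=snap('wrist','w1')
e=env.sense();print(e['position'],e['tcp_rot'],e['joint_positions'],e['time_s'])
E
```

```text
[ 0.56851893 -0.23013203  0.20912199] [ 4.86120177e-01  8.73889414e-01 -1.95812634e-03 -7.94725148e-04] [-0.09865484  0.45671642  0.57936106  1.64224679 -0.26663174  1.12531927
  1.10541858] 2.2
```

View pics/w1.png

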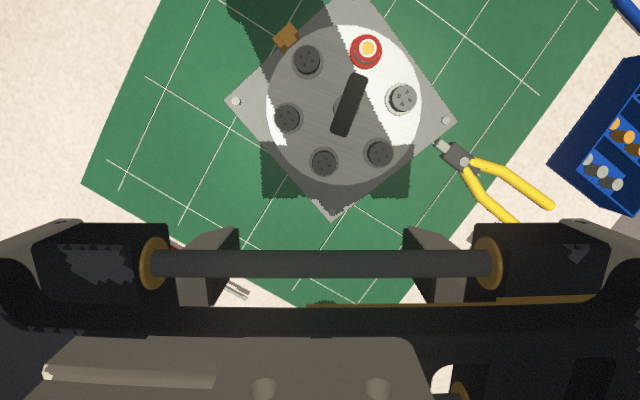

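```bash
cat >> h.py <<'E'
def crop(im,u0,v0,u1,v1,f):
    c=cv2.resize(im[v0:v1,u0:u1],None,fx=f,fy=f,interpolation=cv2.INTER_CUBIC)
    for u in range((u0//10+1)*10,u1,10):
        cv2.line(c,((u-u0)*f,0),((u-u0)*f,6),(0,255,255),1)
        if u%20==0: cv2.putText(c,str(u),((u-u0)*f-10,18),0,.4,(0,255,255),1)
    for v in range((v0//10+1)*10,v1,10):
        cv2.line(c,(0,(v-v0)*f),(6,(v-v0)*f),(0,255,255),1)
        if v%20==0: cv2.putText(c,str(v),(8,(v-v0)*f+4),0,.4,(0,255,255),1)
    return c
E
python3 - <<'E'
from h import *
cv2.imwrite('pics/c5.png',np.clip(crop(load('w1')['img'],300,25,420,145,5).astype(float)*1.5,0,255))
E
```

```text
[ WARN:0@0.509] global loadsave.cpp:1063 imwrite_ Unsupported depth image for selected encoder is fallbacked to CV_8U.
```

View pics/c5.png

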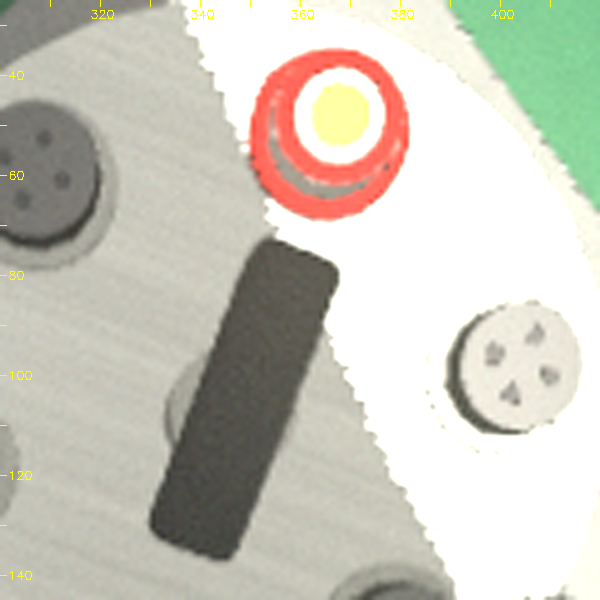

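```bash
python3 - <<'E'
from h import *
np.set_printoptions(precision=4,suppress=True)
w=load('w1')
Q=np.array([atz(w,u,v,.113)[:2] for u,v in [(354,72),(367.6,79),(346,137),(330,130)]])
c=Q.mean(0);e=np.roll(Q,-1,0)-Q;print('knob',c,np.linalg.norm(e,axis=1),np.degrees(np.arctan2(e[:,1],e[:,0])))
g=atz(w,368.2,48,.066)[:2];print('gold',g,np.linalg.norm(g-c),np.degrees(np.arctan2(*(g-c)[::-1])))
L,Rr=atz(w,224,100,.012)[:2],atz(w,457,121,.012)[:2];print('base c',(L+Rr)/2,np.linalg.norm(L-Rr),np.degrees(np.arctan2(*(L-Rr)[::-1])))
q=[atz(w,300+u/5,25+v/5,.066)[:2] for u,v in [(515,368),(36,172)]];print(q)
print([atz(w,*p,.066)[:2] for p in [(288,117),(323,161),(379,152),(307,58),(404,97.5)]])
E
```

```text
knob [ 0.5453 -0.1483] [0.0128 0.0509 0.0152 0.0514] [   6.7557  -77.4813 -170.7877   99.7861]
gold [ 0.5334 -0.0893] 0.060092699742436875 101.36062520243699
base c [ 0.5452 -0.148 ] 0.2779300529822971 -152.58241217198588
[array([ 0.5892, -0.1096]), array([ 0.4892, -0.1298])]
[array([ 0.5015, -0.1865]), array([ 0.5552, -0.2053]), array([ 0.5992, -0.1663]), array([ 0.4883, -0.1288]), array([ 0.5895, -0.1082])]
```

Request:
{"fn": "jog_arm", "kwargs": {
  "deltas": [
    [4.1,1.2,0,0,1],
    [4.1,1.2,0,0,1],
    [0,0,0,0.12,1],
    [0,0,0,0.12,1],
    [0,0,0,0.12,1],
    [0,0,3,0,1],
    [0,0,2,0,1],
    [0,0,0,0,1],
    [0,0,0,0,1],
    [0,0,0,0,1]
  ]
}}

```text
time_s: 3.2
position: [0.5442, -0.1421, 0.1575]
tcp_rot: [0.629, 0.777, -0.002, -0.001]
contact_force: [0.4, -1.4, -0.3]
finger_gap: 0.092
```

```bash
cat > st.py <<'E'
from h import *
import sys
np.set_printoptions(precision=4,suppress=True)
from scipy.spatial.transform import Rotation as Ro
def st(tgt=None):
    e=env.sense();R=Ro.from_quat(e['tcp_rot']).as_matrix()
    print('t',e['time_s'],'p',np.array(e['position']),'yang',np.degrees(np.arctan2(R[1,1],R[0,1])),'tilt',np.degrees(np.arccos(-R[2,2])),'F',np.array(e['contact_force']),'M',np.array(e['moment']),'gap',e['finger_gap'],'j7',e['joint_positions'][6])
    if tgt is not None: print('tool delta cm',100*R.T@(np.array(tgt)-e['position']))
    return e,R
if __name__=='__main__': st([float(x) for x in sys.argv[1:4]] if len(sys.argv)>3 else None)
E
python3 st.py .545 -.148 .103
```

```text
t 3.2 p [ 0.5442 -0.1421  0.1575] yang 12.062531279546333 tilt 0.28350456551502573 F [ 0.4494 -1.3817 -0.3123] M [-0.1096  0.0264  0.0255] gap 0.09195310994959352 j7 0.6788907537794335
tool delta cm [-0.5876 -0.0228  5.4485]
```

Request:
{"fn": "jog_arm", "kwargs": {
  "deltas": [
    [-0.6,0,0,0,1],
    [0,0,2,0,1],
    [0,0,2,0,0.2],
    [0,0,1.4,0,-0.3],
    [0,0,0,0,-1],
    [0,0,0,0,-1],
    [0,0,0,0,-1],
    [0,0,0,0,-1],
    [0,0,0,0,-1],
    [0,0,0,0,-1]
  ],
  "newtons": 45
}}

```text
time_s: 4.2
position: [0.5508, -0.152, 0.1095]
tcp_rot: [0.628, 0.778, 0.001, 0.004]
contact_force: [-0.5, 0.2, -0.5]
finger_gap: 0.0327
```

```bash
python3 st.py .545 -.148 .103; python3 - <<'E'
from h import *
cv2.imwrite('pics/c6.png',snap('wrist','w2')['img']);s=snap('scene','s2');cv2.imwrite('pics/c7.png',crop(s['img'],225,110,335,230,6))
E
```

```text
t 4.2 p [ 0.5508 -0.152   0.1095] yang 12.168004076891165 tilt 0.5010236135127691 F [-0.4563  0.2286 -0.5007] M [-0.0933  0.0563 -0.015 ] gap 0.032747233208288797 j7 0.7405564567351465
tool delta cm [ 0.5177 -0.4873  0.641 ]
```

View pics/c6.png

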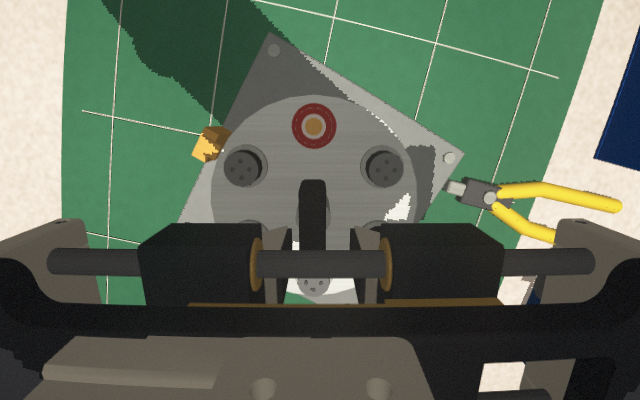

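View pics/c7.png

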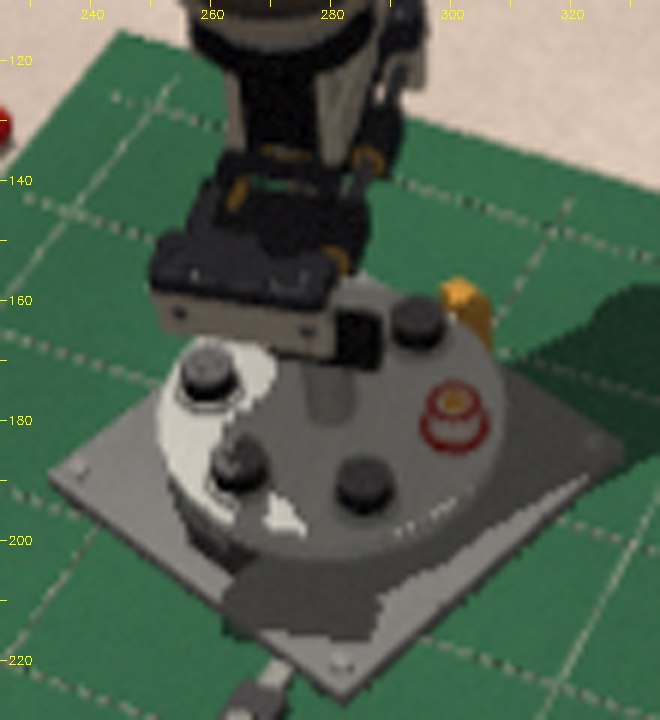

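Request:
{"fn": "jog_arm", "kwargs": {
  "deltas": [
    [0.5,-0.5,0.6,0,-0.5],
    [0.1,-0.1,0.1,0,-0.6],
    [0,0,0,0,-1],
    [0,0,0,0,-1],
    [0,0,0,0,-1],
    [0,0,0,0,-1],
    [0,0,0,0,-1],
    [0,0,0,0,-1],
    [0,0,0,0,-1],
    [0,0,0,0,-1]
  ]
}}

```text
time_s: 5.3
position: [0.5429, -0.1469, 0.1016]
tcp_rot: [0.628, 0.778, 0.001, 0.004]
contact_force: [0.5, -0.4, -0.2]
finger_gap: 0.0004
```

```bash
python3 st.py .545 -.148 .103
```

```text
t 5.3 p [ 0.5429 -0.1469  0.1016] yang 12.178177203409822 tilt 0.48085398256511636 F [ 0.4631 -0.4064 -0.235 ] M [-0.0506  0.0313 -0.0629] gap 0.0004315645175505931 j7 0.7405584878139593
tool delta cm [-0.1533  0.1794 -0.1376]
```

```bash
python3 - <<'E'
from h import *
cv2.imwrite('pics/c6b.png',snap('wrist','w3')['img']);s=snap('scene','s3');b=snap('side','b3');cv2.imwrite('pics/c7b.png',crop(s['img'],225,110,335,230,6));cv2.imwrite('pics/c8b.png',crop(b['img'],285,190,380,295,7))
E
```

```text
(no output)
```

View pics/c6b.png

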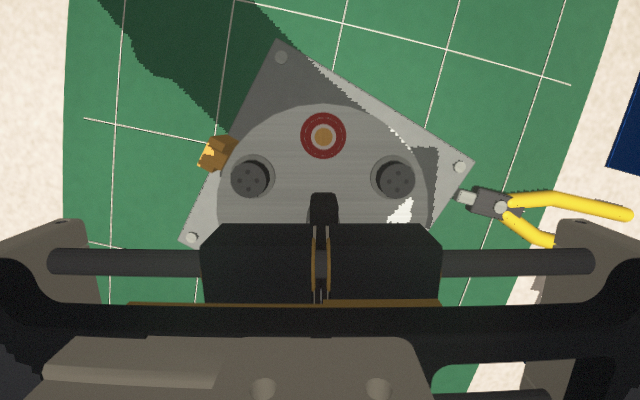

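View pics/c7b.png

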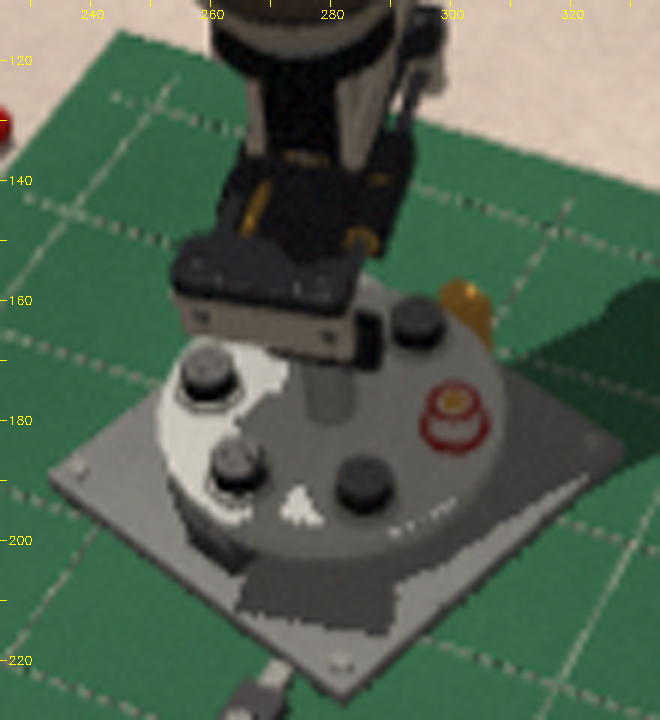

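View pics/c8b.png

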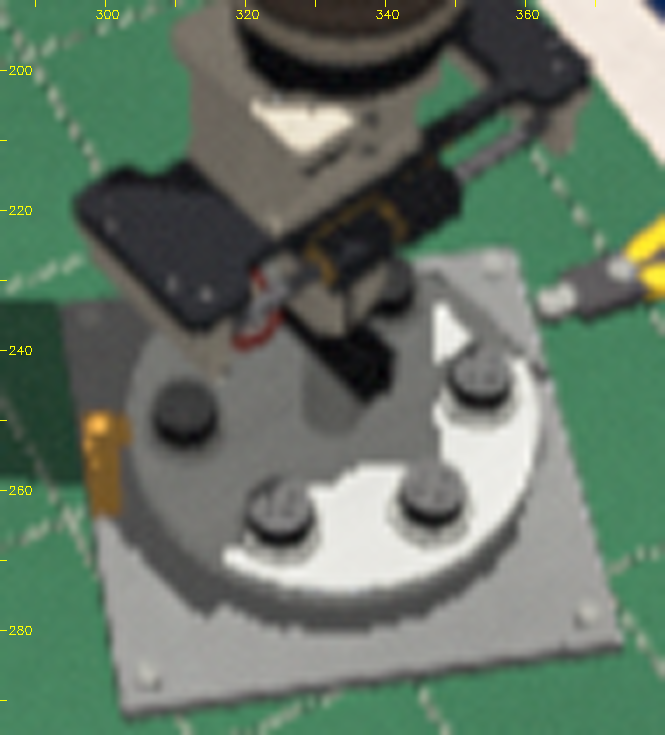

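```bash
python3 - <<'E'
from h import *
from st import st
e,R=st()
p=e['position']
for tag in ['w3','s3','b3']:
    s=load(tag)
    T=[p,p+R@[0,0,.022],p+R@[0.0095,0,.022],p+R@[-.0095,0,.022],p+R@[0,0,-.044]]
    c=np.array([.545,-.148,0]);u=np.array([np.cos(np.radians(101.4)),np.sin(np.radians(101.4)),0])
    Kp=[c+[0,0,.113],c+u*.027+[0,0,.113],c-u*.027+[0,0,.113]]
    print(tag,'tool\n',proj(s,T),'\nknob\n',proj(s,Kp))
w=load('w3');s=load('s3')
for uv in [(323,200),(323,210),(323,219),(321,240),(321,250),(321,228),(300,240),(340,240),(100,265)]:
    X=bydepth(w,*uv);print(uv,X,'tool cm',100*R.T@(X-p))
for uv in [(286,166),(275,166),(262,163),(270,155)]:
    X=bydepth(s,*uv);print('scene',uv,X,'tool cm',100*R.T@(X-p))
b=load('b3')
for uv in [(337,240),(333,234),(330,230),(325,234)]:
    X=bydepth(b,*uv);print('side',uv,X,'tool cm',100*R.T@(X-p))
E
```

```text
t 5.45 p [ 0.5429 -0.1469  0.1016] yang 12.174932970202345 tilt 0.4793933779558631 F [-0.3871 -0.379   0.3911] M [-0.1678 -0.0045  0.0195] gap 0.00016162554726311518 j7 0.7405000225861789
w3 tool
 [[320.4115 237.6622]
 [320.4105 225.6524]
 [320.4044 212.1373]
 [320.4165 238.8423]
 [320.4146 272.6049]] 
knob
 [[323.7126 247.692 ]
 [324.5027 201.7954]
 [322.9789 289.7538]]
s3 tool
 [[279.5602 164.5122]
 [280.0437 169.9302]
 [283.3418 170.4331]
 [276.7523 169.4284]
 [278.5541 153.213 ]] 
knob
 [[278.5607 162.0487]
 [288.1197 163.5508]
 [269.0629 160.5583]]
b3 tool
 [[330.9551 236.259 ]
 [330.7544 241.0329]
 [328.5437 238.874 ]
 [332.9826 243.209 ]
 [331.3737 226.3031]] 
knob
 [[331.9762 233.7578]
 [325.6981 227.5242]
 [338.4008 240.1366]]
(323, 200) [ 0.5389 -0.1218  0.1087] tool cm [ 2.5299  0.1457 -0.7244]
(323, 210) [ 0.5398 -0.1262  0.1131] tool cm [ 2.0765  0.1428 -1.1657]
(323, 219) [ 0.541  -0.1314  0.1128] tool cm [ 1.5454  0.1441 -1.1247]
(321, 240) [ 0.5407 -0.1361  0.1323] tool cm [ 1.0859  0.0295 -3.0798]
(321, 250) [ 0.5357 -0.1154  0.192 ] tool cm [ 3.1808  0.0179 -9.0574]
[... 199 characters left out ...]
.5113 -9.6979]
(100, 265) [ 0.4755 -0.1312  0.1967] tool cm [ 2.8996 -6.1987 -9.5632]
scene (286, 166) [ 0.5497 -0.1231  0.1124] tool cm [ 2.1739  1.1692 -1.0877]
scene (275, 166) [ 0.6199 -0.1147  0.1854] tool cm [ 1.4817  8.2572 -8.3397]
scene (262, 163) [ 0.6307 -0.1446  0.1943] tool cm [-1.6742  8.69   -9.203 ]
scene (270, 155) [ 0.6237 -0.123   0.2248] tool cm [  0.5694   8.4797 -12.2648]
side (337, 240) [ 0.5478 -0.1714  0.1114] tool cm [-2.506  -0.0298 -0.9651]
side (333, 234) [ 0.5402 -0.1614  0.1306] tool cm [-1.3789 -0.5511 -2.9024]
side (330, 230) [ 0.5171 -0.1841  0.188 ] tool cm [-3.1424 -3.2565 -8.6439]
side (325, 234) [ 0.5343 -0.1287  0.0953] tool cm [ 1.9636 -0.4669  0.6148]
```

```bash
python3 - <<'E'
from h import *
w=load('w3');c=crop(w['img'],270,170,370,310,5);c=np.clip(c.astype(float)*2.2,0,255).astype('uint8');c=c[:, :]
b=crop(load('b3')['img'],300,205,360,255,10);b=np.clip(b.astype(float)*1.8,0,255).astype('uint8')
cv2.imwrite('pics/c9.png',c[:600]);cv2.imwrite('pics/c10.png',b)
d=w['depth'][190:300:6,300:346:4];print(np.round(d*1000).astype(int))
E
```

```text
[[229 230 230 228 229 228 228 229 229 230 229 230]
 [230 230 230 181 177 178 177 178 178 230 229 230]
 [231 232 233 166 166 166 166 166 167 168 231 231]
 [232 232 232 166 165 165 165 165 164 166 233 233]
 [233 234 212 166 166 166 166 166 166 167 234 233]
 [235 235 196 167 167 167 167 166 167 168 234 236]
 [ 89  89  90  90 166 166 167 166  90  89  88  90]
 [ 83  84  83  88 160 161   0 155  84  84  84  85]
 [ 80  80  80  85 152 153 151  85  80  79  80  79]
 [ 75  77  76  82 145 144 146  81  76  76  75  76]
 [ 74  74  75  80  85  83  85  79  75  75  74  74]
 [ 75  74  74  79  83  83  82  78  74  73  74  73]
 [ 76  74  75  78  82  81  82  80  74  75  75  74]
 [ 77  76  76  79  81  81  83  78  75  74  75  75]
 [ 75  75  75  80  82  82  83  78  76  75  75  75]
 [ 76  76  76  79 124 124 124  78  76  75  75  76]
 [ 77  76  76  81 124 124 124  80  76  77  77  77]
 [ 78  76  76  88 125 125 126 101  76  77  76  76]
 [ 78  77  77  88 127 126 126 101  77  77  77  77]]
```

View pics/c9.png

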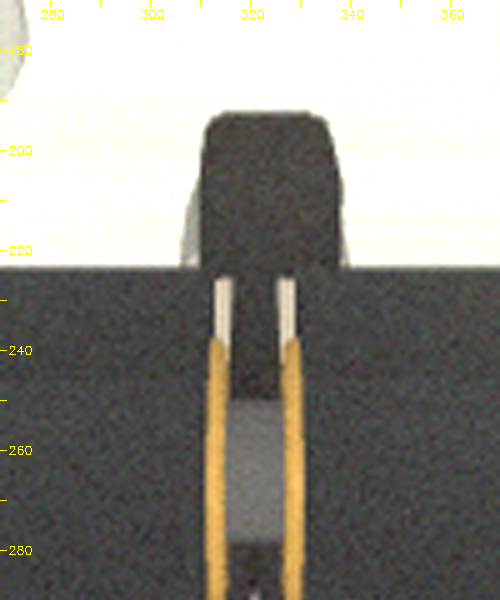

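View pics/c10.png

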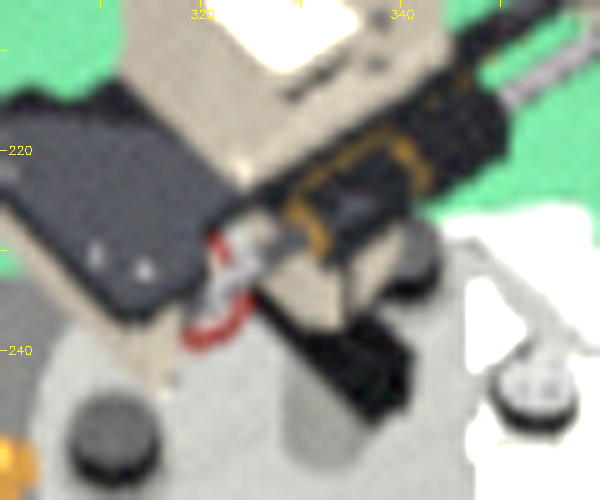

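```bash
python3 - <<'E'
from h import *
from scipy.spatial.transform import Rotation as Ro
np.set_printoptions(precision=2,suppress=True,linewidth=160)
w0=load('wrist0');R0=Ro.from_quat([2.16218209e-01,9.76344886e-01,-5.87874978e-04,-7.22224721e-05]).as_matrix();p0=np.array([0.2637236,0.56621128,0.21393982])
for v in (228,232,238,244,290,300):
    print(v,[ (u,100*R0.T@(bydepth(w0,u,v)-p0)) for u in (190,200,210,220,230,236)])
w2=load('w2')
from st import *
c=crop(w2['img'],240,160,400,310,5);cv2.imwrite('pics/c11.png',np.clip(c.astype(float)*2,0,255).astype('uint8')[:600])
E
```

```text
228 [(190, array([ -7.11, -17.76,  21.43])), (200, array([ -7.09, -16.34,  21.39])), (210, array([ -7.06, -14.94,  21.34])), (220, array([ -7.05, -13.55,  21.32])), (230, array([ 1.14, -4.84, -1.6 ])), (236, array([ 1.05, -4.59, -1.35]))]
232 [(190, array([ -7.66, -17.79,  21.35])), (200, array([ -7.72, -16.47,  21.53])), (210, array([ 1.18, -5.68, -2.35])), (220, array([ 1.2 , -5.13, -2.41])), (230, array([ 1.06, -4.73, -2.01])), (236, array([ 0.9 , -4.54, -1.57]))]
238 [(190, array([ -8.57, -17.93,  21.45])), (200, array([ 1.12, -5.94, -3.06])), (210, array([ 1.18, -5.38, -3.18])), (220, array([ 1.17, -4.88, -3.17])), (230, array([ 1.  , -4.53, -2.72])), (236, array([ 0.58, -4.54, -1.65]))]
244 [(190, array([ 1.16, -6.08, -3.92])), (200, array([ 1.14, -5.62, -3.87])), (210, array([ 1.13, -5.15, -3.83])), (220, array([ 1.06, -4.73, -3.67])), (230, array([ 0.8 , -4.45, -3.04])), (236, array([ 0.22, -4.57, -1.65]))]
290 [(190, array([ 0.73, -4.73, -7.26])), (200, array([ 0.22, -4.74, -6.4 ])), (210, array([-0.13, -4.58, -5.81])), (220, array([-0.7 , -4.51, -4.87])), (230, array([-16.37, -12.88,  21.11])), (236, array([-16.46, -12.07,  21.28]))]
300 [(190, array([ 0.36, -4.74, -7.33])), (200, array([-0.14, -4.72, -6.56])), (210, array([-0.62, -4.63, -5.8 ])), (220, array([-18.1 , -14.53,  21.22])), (230, array([-18.08, -13.06,  21.23])), (236, array([-18.11, -12.2 ,  21.3 ]))]
```

View pics/c11.png

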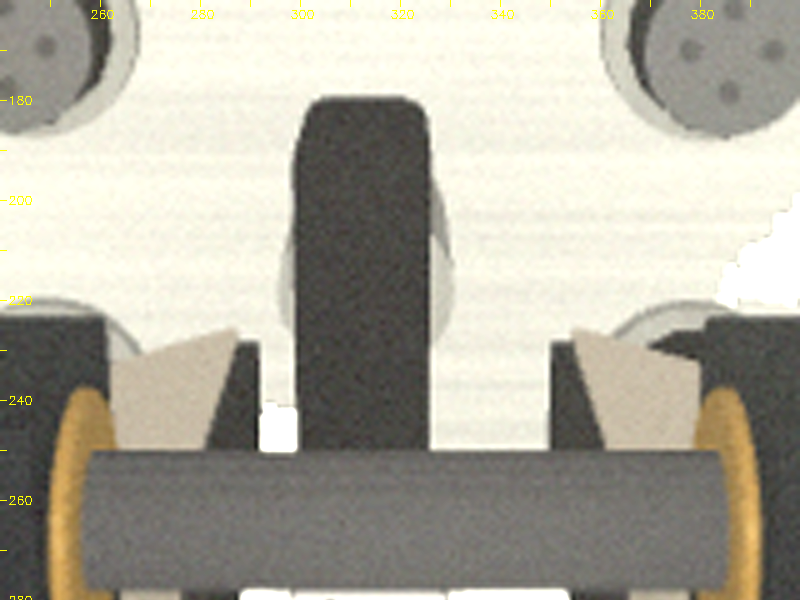

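The reported TCP doesn't match what the wrist camera sees. The fingers shut just above the knob: depth puts the tips at about 1.4 cm behind the reported TCP, not 2.2 cm ahead of it. I'll trust the images and the empty grip, then reopen and go about 3.4 cm lower, guarded.

Request:
{"fn": "jog_arm", "kwargs": {
  "deltas": [
    [0,0,0,0,0.1],
    [0,0,0,0,0.1],
    [0,0,0,0,0.1],
    [0,0,0,0,0.1],
    [-0.15,0.2,0,0,0.1],
    [0,0,0,0,0.1],
    [0,0,0.5,0,0.1],
    [0,0,0.5,0,0.1],
    [0,0,0.5,0,0.1],
    [0,0,0,0,0.1]
  ]
}}

```text
time_s: 6.45
position: [0.5454, -0.1479, 0.085]
tcp_rot: [0.628, 0.778, 0.001, 0.004]
contact_force: [-0.2, 0.7, 0.0]
finger_gap: 0.0503
```

```bash
python3 - <<'E'
from h import *
from st import st
e,R=st([.545,-.148,.068]);p=e['position']
w=snap('wrist','w4');cv2.imwrite('pics/c12.png',np.clip(crop(w['img'],230,130,420,250,4).astype(float)*2,0,255).astype('uint8'))
E
```

```text
t 6.45 p [ 0.5454 -0.1479  0.085 ] yang 12.18526180540189 tilt 0.45832809925255674 F [-0.168   0.7092  0.0413] M [-0.1495  0.0463 -0.0549] gap 0.050330214718374275 j7 0.7570886819000766
tool delta cm [ 0.0101 -0.0477  1.7021]
```

View pics/c12.png

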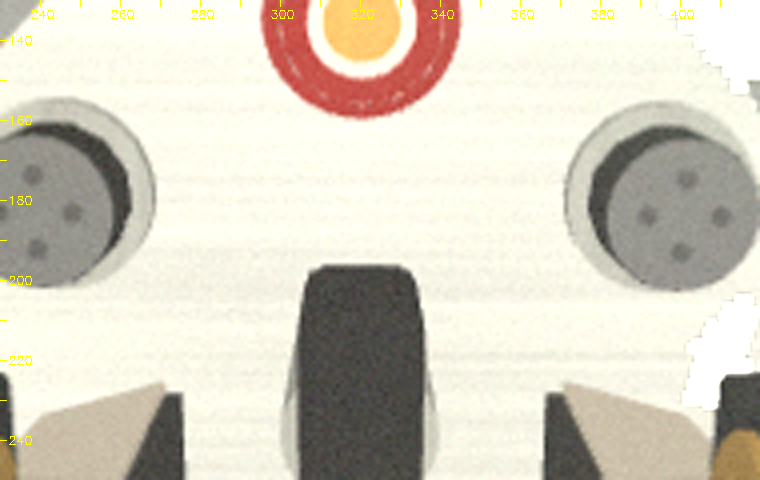

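Request:
{"fn": "jog_arm", "kwargs": {
  "deltas": [
    [0,0,0.5,0,0.1],
    [0,0,0.5,0,0.1],
    [0,0,0.5,0,-0.3],
    [0,0,0.2,0,-1],
    [0,0,0,0,-1],
    [0,0,0,0,-1],
    [0,0,0,0,-1],
    [0,0,0,0,-1],
    [0,0,0,0,-1],
    [0,0,0,0,-1]
  ]
}}

```text
time_s: 7.5
position: [0.545, -0.1483, 0.0667]
tcp_rot: [0.628, 0.778, 0.0, 0.004]
contact_force: [0.3, 0.3, -0.9]
finger_gap: 0.022
```

```bash
python3 - <<'E'
from h import *
from st import st
e,R=st([.545,-.148,.068]);p=e['position']
w=snap('wrist','w5');cv2.imwrite('pics/c13.png',np.clip(crop(w['img'],230,130,420,250,4).astype(float)*2,0,255).astype('uint8'))
E
```

```text
t 7.5 p [ 0.545  -0.1483  0.0667] yang 12.170338739525652 tilt 0.41850608628500124 F [ 0.2882  0.3407 -0.8762] M [-0.1532  0.191  -0.0469] gap 0.021982752791030687 j7 0.7742497259887888
tool delta cm [ 0.0263  0.0105 -0.1332]
```

View pics/c13.png

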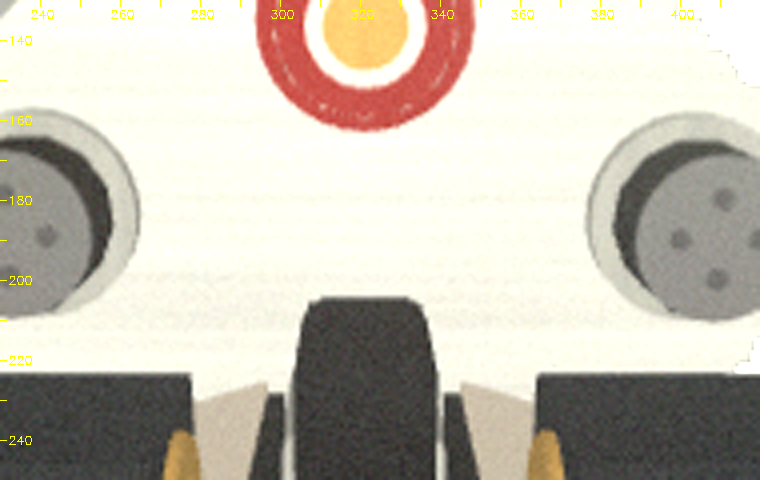

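Request:
{"fn": "jog_arm", "kwargs": {
  "deltas": [
    [0,0,0,0,-1],
    [0,0,0,0,-1],
    [0,0,0,0,-1],
    [0,0,0,-0.1,-1],
    [0,0,0,-0.15,-1],
    [0,0,0,-0.15,-1],
    [0,0,0,-0.15,-1],
    [0,0,0,-0.15,-1],
    [0,0,0,-0.15,-1],
    [0,0,0,-0.1,-1]
  ]
}}

```text
time_s: 8.55
position: [0.5441, -0.149, 0.0666]
tcp_rot: [0.197, 0.98, -0.002, 0.003]
contact_force: [0.1, -0.6, -1.9]
finger_gap: 0.0221
```

```bash
python3 - <<'E'
from h import *
from st import st
e,R=st([.545,-.148,.0667])
w=snap('wrist','w6');s=snap('scene','s6')
cv2.imwrite('pics/c14.png',np.hstack([cv2.resize(w['img'],(400,250)),cv2.resize(s['img'][100:240,210:350],(400,400))[:250]]) )
cv2.imwrite('pics/c15.png',crop(s['img'],225,110,335,230,5))
E
```

```text
t 8.55 p [ 0.5441 -0.149   0.0666] yang 67.26536687044796 tilt 0.39077912635409573 F [ 0.0848 -0.6237 -1.8994] M [-0.015  -0.0293  0.0317] gap 0.022056094898927316 j7 1.5396178520977553
tool delta cm [-0.0503  0.1247 -0.0079]
```

View pics/w6.png

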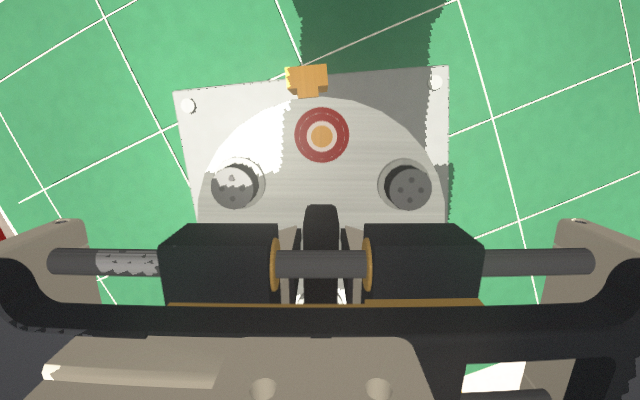

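View pics/c15.png

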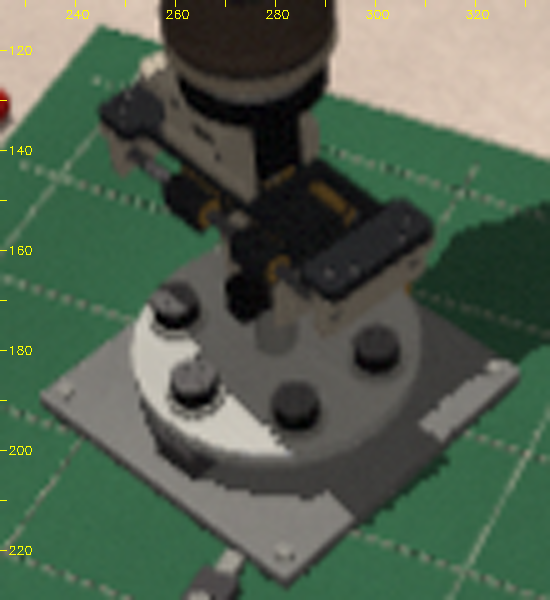

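The white socket, gold at (321,136) in the wrist view, is now nearly at the brass shoe. I'll finish the turn, open, and rise.

Request:
{"fn": "jog_arm", "kwargs": {
  "deltas": [
    [0,0,0,-0.09,-1],
    [0,0,0,0,0.2],
    [0,0,0,0,0.2],
    [0,0,0,0,0.2],
    [0,0,0,0,0.2],
    [0,0,-1.5,0,0.2],
    [0,0,-3,0,0.2],
    [0,0,-4,0,0.2],
    [0,0,-4,0,0.2],
    [0,0,0,0,0.2]
  ]
}}

```text
time_s: 9.65
position: [0.5433, -0.1482, 0.1955]
tcp_rot: [0.166, 0.986, -0.002, 0.002]
contact_force: [-0.1, -0.0, -0.5]
finger_gap: 0.0549
```

```bash
python3 - <<'E'
from h import *
from st import st
e,R=st()
w=snap('wrist','w7')
cv2.imwrite('pics/c16.png',np.clip(crop(w['img'],220,60,420,220,4).astype(float)*1.3,0,255).astype('uint8'))
E
```

```text
t 9.65 p [ 0.5433 -0.1482  0.1955] yang 70.92153972903584 tilt 0.30522540122658814 F [-0.0599 -0.016  -0.5131] M [ 0.0422 -0.0256 -0.0005] gap 0.054948505133571864 j7 1.5343239012402792
```

View pics/w7.png

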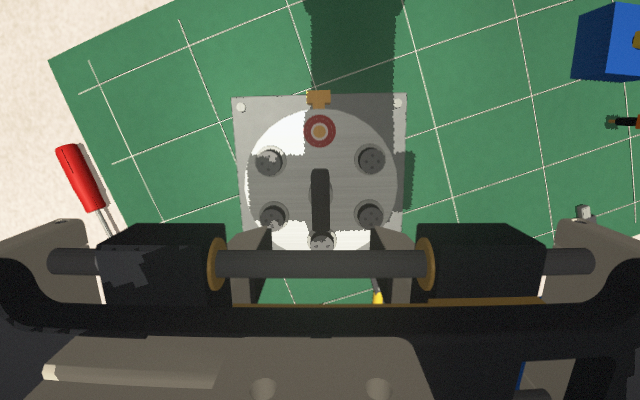

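View pics/c16.png

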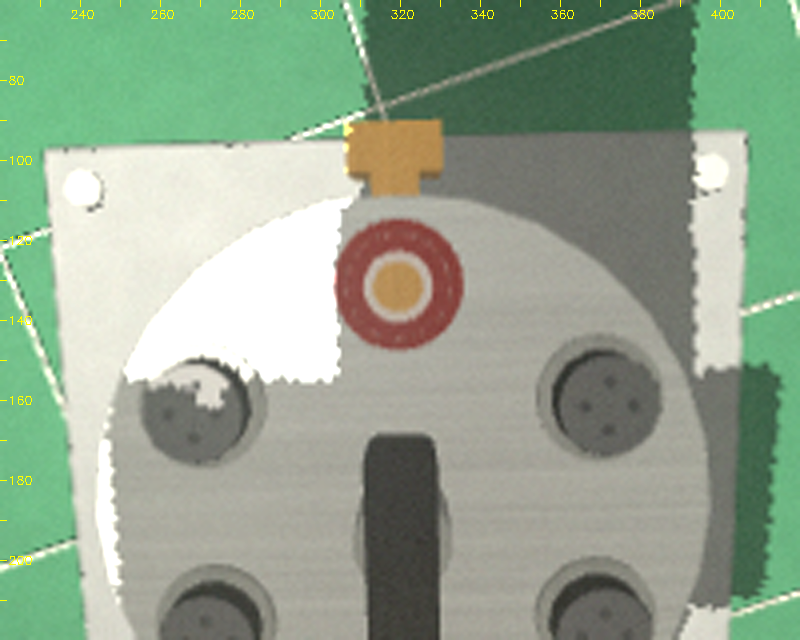

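```bash
python3 - <<'E'
from h import *
np.set_printoptions(precision=4,suppress=True)
w=load('w7');a=load('scene0');b=load('side0')
g=atz(w,319.3,131.5,.066);print('gold',g[:2], 'shoe',atz(w,319,93,.056)[:2])
Kq=[atz(w,u,v,.113)[:2] for u,v in [(312,169),(328.5,169)]];print('knob end',Kq)
print('orange foot',atz(a,417,197,0),atz(a,396.5,242,0),'side',atz(b,245.5,188.5,0),atz(b,293.5,173,0))
print('orange cap', atz(a,420.3,170.5,.115),atz(a,401.3,217.5,.115))
# stand corners in wrist
print([atz(w,u,v,.05)[:2] for u,v in [(572,79),(586,14)]])
E
```

```text
gold [ 0.4882 -0.1297] shoe [ 0.4533 -0.118 ]
knob end [array([ 0.5142, -0.145 ]), array([ 0.5188, -0.1318])]
orange foot [0.4167 0.227  0.    ] [0.5895 0.2185 0.    ] side [0.4213 0.217  0.    ] [0.5934 0.2124 0.    ]
orange cap [0.422  0.2171 0.115 ] [0.5938 0.2156 0.115 ]
[array([0.5205, 0.1343]), array([0.4629, 0.1606])]
```

Request:
{"fn": "jog_arm", "kwargs": {
  "deltas": [
    [1.3,4.1,0,0,0.2],
    [1.3,4.1,0,0,0.2],
    [1.3,4.1,0,0,0.2],
    [1.3,4.1,0,0,0.2],
    [1.3,4.1,0,0,0.2],
    [1.3,4.1,0,0,0.2],
    [1.3,4.1,0,0,0.2],
    [1.3,4.1,0,0,0.2],
    [0,0,0,0,0.2],
    [0,0,0,0,0.2]
  ]
}}

```text
time_s: 10.7
position: [0.5474, 0.2079, 0.1799]
tcp_rot: [0.172, 0.985, -0.005, -0.005]
contact_force: [0.6, -2.3, 0.4]
finger_gap: 0.055
```

```bash
python3 - <<'E'
from h import *
from st import st
e,R=st()
w=snap('wrist','w8')
cv2.imwrite('pics/c17.png',np.clip(crop(w['img'],220,40,420,230,4)[:600].astype(float)*1.3,0,255).astype('uint8'))
E
```

```text
t 10.7 p [0.5474 0.2079 0.1799] yang 70.21827127839057 tilt 0.8224098785836232 F [ 0.6292 -2.2794  0.3647] M [-0.0538 -0.0117  0.0351] gap 0.05499561477108645 j7 0.8632279131544724
```

View pics/w8.png

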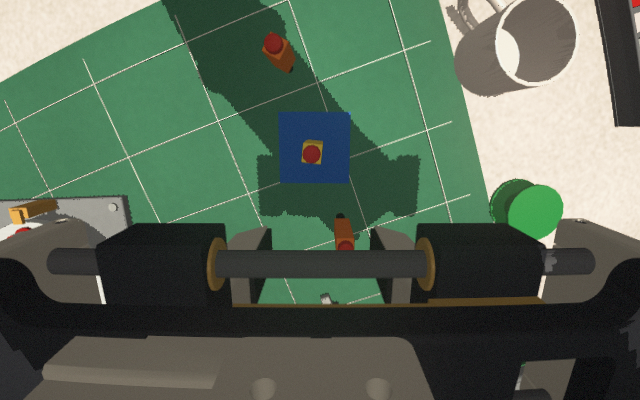

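View pics/c17.png

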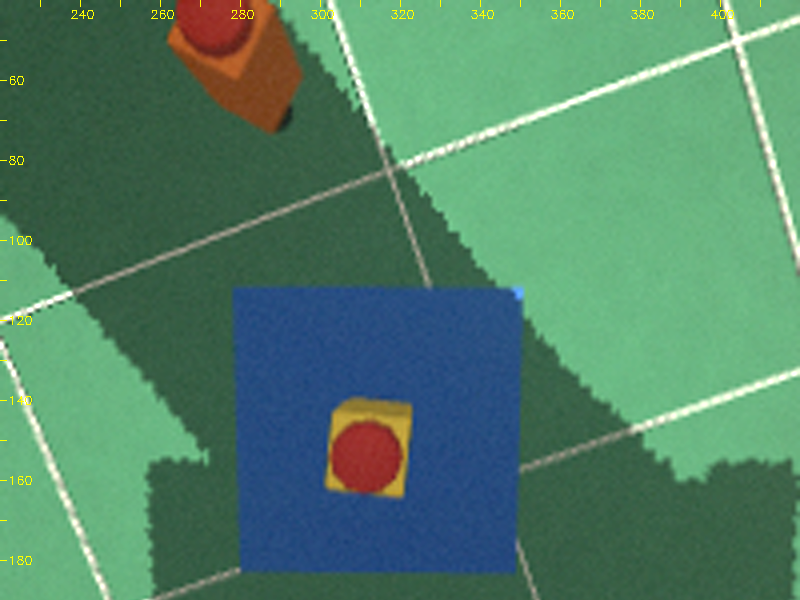

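```bash
python3 - <<'E'
from h import *
from st import st
np.set_printoptions(precision=4,suppress=True)
w=load('w8')
Q=np.array([atz(w,u,v,.11)[:2] for u,v in [(301.3,162),(320.8,164.3),(322.2,144.5),(303,142.7)]])
c=Q.mean(0);e=np.roll(Q,-1,0)-Q;print('grip',c,np.linalg.norm(e,axis=1),np.degrees(np.arctan2(e[:,1],e[:,0])))
cap=atz(w,311.7,154,.12)[:2];print('cap',cap)
Q=np.array([atz(w,u,v,.05)[:2] for u,v in [(278.3,112),(350.5,112),(349,183),(280,183)]])
e=np.roll(Q,-1,0)-Q;print('stand',Q.mean(0),np.linalg.norm(e,axis=1),np.degrees(np.arctan2(e[:,1],e[:,0])))
st([.503,.215,.052])
E
```

```text
grip [0.5039 0.2163] [0.0157 0.0157 0.0152 0.0153] [  63.508   156.1725 -115.0967  -25.6373]
cap [0.5036 0.2168]
stand [0.5042 0.2164] [0.0697 0.0696 0.0701 0.0698] [  70.1257  -19.8156 -109.6909  159.8634]
t 10.75 p [0.547  0.2085 0.1798] yang 70.25137037925005 tilt 0.82248463442897 F [-1.0464  0.6322  0.0141] M [ 0.0383 -0.0107 -0.0122] gap 0.05530841733326415 j7 0.8633479109660115
tool delta cm [ 4.2413 -0.7417 12.8301]
```

Request:
{"fn": "jog_arm", "kwargs": {
  "deltas": [
    [0,0,0,0.096,0.1],
    [2.1,-0.55,0,0,0.1],
    [2.1,-0.55,0,0,0.1],
    [0,0,0,0,0.1],
    [0,0,2,0,0.1],
    [0,0,2,0,0.1],
    [0,0,1,0,0.1],
    [0,0,0.5,0,0.1],
    [0,0,0,0,0.1],
    [0,0,0,0,0.1]
  ]
}}

```text
time_s: 11.75
position: [0.5053, 0.2034, 0.1219]
tcp_rot: [0.23, 0.973, -0.007, -0.005]
contact_force: [0.5, 0.5, 0.2]
finger_gap: 0.0507
```

```bash
python3 - <<'E'
from h import *
from st import st
e,R=st([.504,.2165,.0515])
w=snap('wrist','w9')
cv2.imwrite('pics/c18.png',np.clip(crop(w['img'],230,130,420,310,4)[:600].astype(float)*1.5,0,255).astype('uint8'))
E
```

```text
t 11.75 p [0.5053 0.2034 0.1219] yang 63.39278484158129 tilt 0.971719447241731 F [0.5034 0.5475 0.2016] M [ 0.0105 -0.0563 -0.0075] gap 0.05070227830190603 j7 0.7355079863710858
tool delta cm [0.6521 1.2231 7.0248]
```

View pics/c18.png

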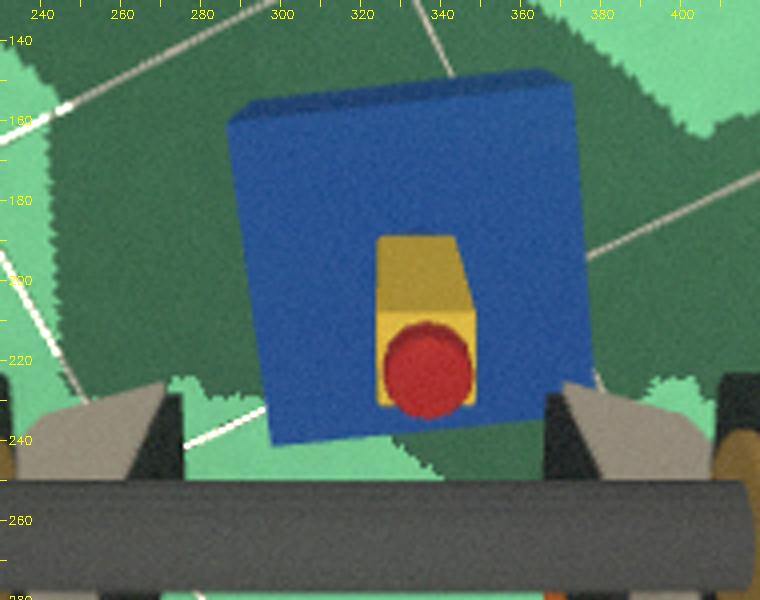

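```bash
python3 - <<'E'
from h import *
from st import st
np.set_printoptions(precision=4,suppress=True)
w=load('w9')
print(atz(w,337,222.5,.12),np.mean([atz(w,u,v,.11) for u,v in [(324,231),(349,231),(324,207.5),(349,207.5)]],axis=0), atz(w,324,231,.11)-atz(w,349,231,.11))
Q=np.array([atz(w,230+u/4,130+v/4,.05)[:2] for u,v in [(228,122),(574,83),(600,412),(272,445)]]);print(Q.mean(0),np.linalg.norm(Q-np.roll(Q,1,0),axis=1))
E
```

```text
[0.5024 0.2169 0.12  ] [0.5035 0.2164 0.11  ] [-0.0071 -0.0144  0.    ]
[0.504  0.2168] [0.0698 0.0698 0.07   0.0706]
```

Request:
{"fn": "jog_arm", "kwargs": {
  "deltas": [
    [0.7,1.2,0,0,0.1],
    [0,0,0,0,0.1],
    [0,0,1,0,0.1],
    [0,0,1,0,0.1],
    [0,0,1,0,0.1],
    [0,0,1,0,0.1],
    [0,0,1,0,0.1],
    [0,0,1,0,0.1],
    [0,0,0.5,0,0.1],
    [0,0,0,0,0.1]
  ]
}}

```text
time_s: 12.8
position: [0.5036, 0.2184, 0.0513]
tcp_rot: [0.23, 0.973, -0.006, -0.005]
contact_force: [-0.0, -0.5, 0.8]
finger_gap: 0.0504
```

```bash
python3 - <<'E'
from h import *
from st import st
e,R=st([.5035,.2165,.0515])
w=snap('wrist','w10')
cv2.imwrite('pics/c19.png',np.clip(crop(w['img'],230,130,420,310,4)[:600].astype(float)*1.5,0,255).astype('uint8'))
b=snap('side','b10');cv2.imwrite('pics/c20.png',crop(b['img'],220,120,320,200,8))
E
```

```text
t 12.8 p [0.5036 0.2184 0.0513] yang 63.43656097413615 tilt 0.9331132695665506 F [-0.001  -0.5127  0.8476] M [ 0.101   0.0017 -0.0537] gap 0.05037883805907896 j7 0.7351306419689373
tool delta cm [-0.0773 -0.1684 -0.0208]
```

View pics/c19.png

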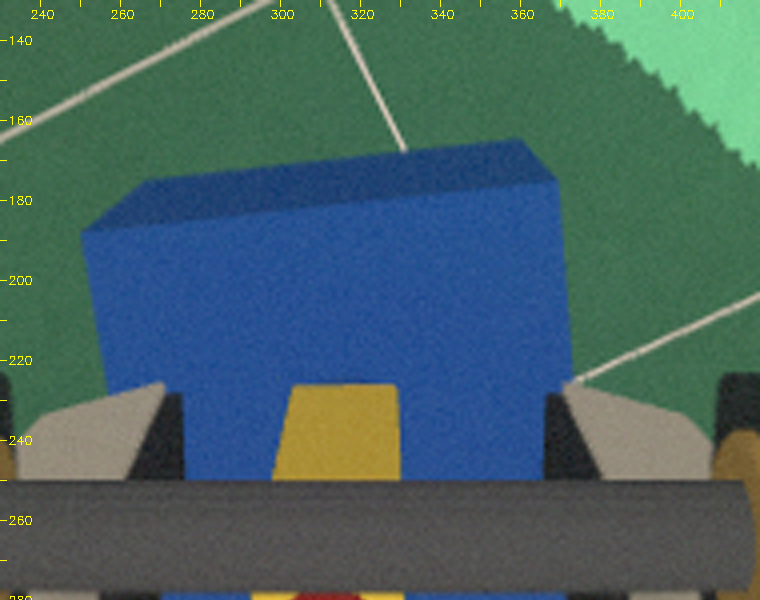

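View pics/c20.png

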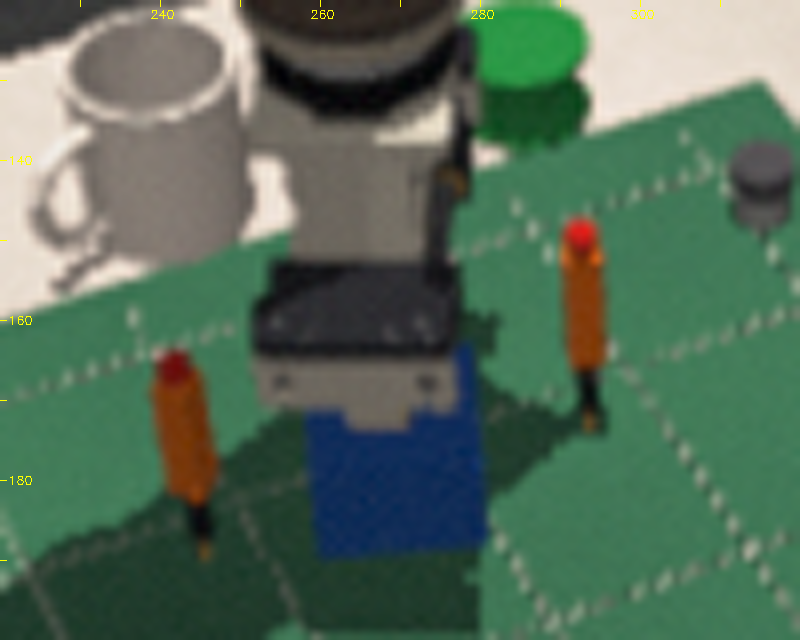

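Request:
{"fn": "jog_arm", "kwargs": {
  "deltas": [
    [-0.1,-0.15,0,0,0.1],
    [0,0,0,0,-0.4],
    [0,0,0,0,-1],
    [0,0,0,0,-1],
    [0,0,0,0,-1],
    [0,0,0,0,-1],
    [0,0,0,0,-1],
    [0,0,0,0,-1],
    [0,0,0,0,-1],
    [0,0,0,0,-1]
  ],
  "newtons": 20
}}

```text
time_s: 13.9
position: [0.5053, 0.2169, 0.0539]
tcp_rot: [0.23, 0.973, -0.005, -0.003]
contact_force: [-0.3, -0.0, 0.3]
finger_gap: 0.0159
```

```bash
python3 - <<'E'
from h import *
from st import st
e,R=st([.5035,.2165,.0515])
w=snap('wrist','w11')
cv2.imwrite('pics/c19b.png',np.clip(crop(w['img'],230,130,420,310,4)[:600].astype(float)*1.5,0,255).astype('uint8'))
E
```

```text
t 13.9 p [0.5053 0.2169 0.0539] yang 63.42443252301356 tilt 0.7090785269136914 F [-0.2593 -0.0365  0.3069] M [-0.1194  0.0738  0.0091] gap 0.015902658777024906 j7 0.7381475349692478
tool delta cm [ 0.1441 -0.1118  0.245 ]
```

View pics/c19b.png

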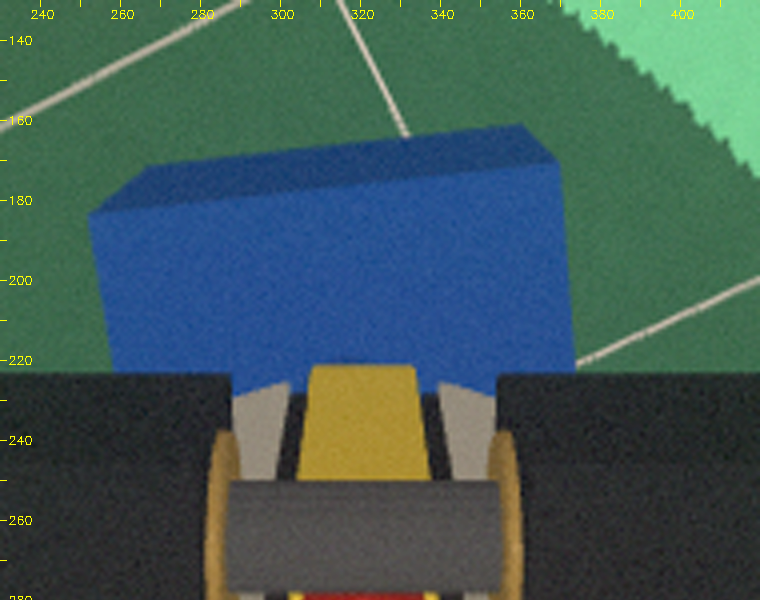

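Request:
{"fn": "jog_arm", "kwargs": {
  "deltas": [
    [0,0,-1,0,-1],
    [0,0,-2,0,-1],
    [0,0,-2,0,-1],
    [0,0,-2,0,-1],
    [0,0,-2,0,-1],
    [0,0,-1,0,-1],
    [0,0,0,0,-1],
    [0,0,0,0,-1],
    [0,0,0,0,-1],
    [0,0,0,0,-1]
  ]
}}

```text
time_s: 14.95
position: [0.5049, 0.2176, 0.1587]
tcp_rot: [0.23, 0.973, -0.006, -0.004]
contact_force: [0.8, -0.0, -1.2]
finger_gap: 0.0162
```

```bash
python3 - <<'E'
from h import *
from st import st
e,R=st([.488,-.130,.16])
w=snap('wrist','w12')
b=snap('side','b12');cv2.imwrite('pics/c20b.png',crop(b['img'],220,110,320,190,8))
s=snap('scene','s12');cv2.imwrite('pics/c20c.png',crop(s['img'],370,130,450,230,6))
E
```

```text
t 14.95 p [0.5049 0.2176 0.1587] yang 63.449244119327616 tilt 0.8380913390586611 F [ 0.7646 -0.041  -1.2191] M [-0.0278  0.0511 -0.041 ] gap 0.016195665224151393 j7 0.702337352522908
tool delta cm [-14.0326 -31.851    0.21  ]
```

View pics/c20b.png

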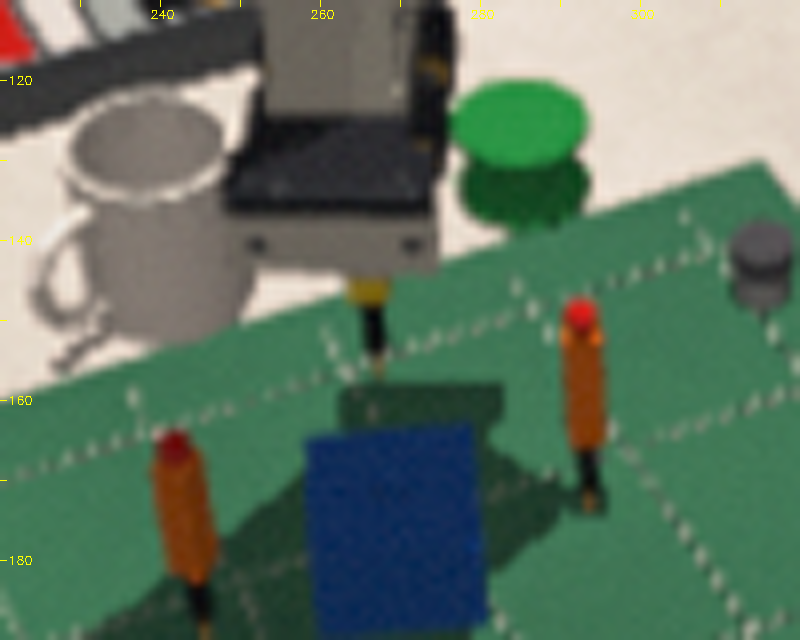

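View pics/c20c.png

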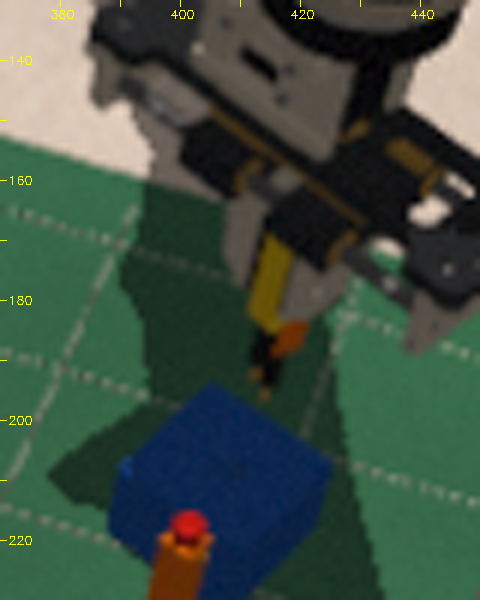

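View pics/w12.png

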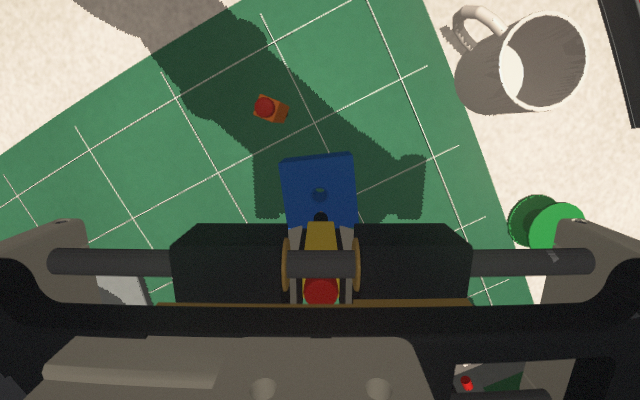

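Request:
{"fn": "jog_arm", "kwargs": {
  "deltas": [
    [-1,-2.2,0,0,-1],
    [-1.7,-3.9,0,0,-1],
    [-1.7,-3.9,0,0,-1],
    [-1.7,-3.9,0,0,-1],
    [-1.7,-3.9,0,0,-1],
    [-1.7,-3.9,0,0,-1],
    [-1.7,-3.9,0,0,-1],
    [-1.7,-3.9,0,0,-1],
    [-0.7,-1.6,0,0,-1],
    [0,0,0,0,-1]
  ]
}}

```text
time_s: 16.1
position: [0.4872, -0.1324, 0.1597]
tcp_rot: [0.228, 0.974, -0.006, -0.005]
contact_force: [-0.3, 0.0, -0.5]
finger_gap: 0.0161
```

```bash
python3 - <<'E'
from h import *
from st import st
e,R=st([.4895,-.129,.14])
E
```

```text
t 16.1 p [ 0.4872 -0.1324  0.1597] yang 63.696336011635125 tilt 0.9040136769466357 F [-0.2976  0.0114 -0.476 ] M [ 0.032  -0.034   0.0119] gap 0.016126786684193116 j7 1.3959260475602042
tool delta cm [-0.0718  0.4338  1.9607]
```

Request:
{"fn": "jog_arm", "kwargs": {
  "deltas": [
    [-0.1,0.4,0,0,-1],
    [0,0,1,0,-1],
    [0,0,1,0,-1],
    [0,0,1,0,-1],
    [0,0,0.5,0,-1],
    [0,0,0,0,-1],
    [0,0,0,0,-1],
    [0,0,0,0,-1],
    [0,0,0,0,-1],
    [0,0,0,0,-1]
  ]
}}

```text
time_s: 17.1
position: [0.4899, -0.1231, 0.1202]
tcp_rot: [0.224, 0.975, -0.005, -0.006]
contact_force: [-0.2, -0.3, -1.0]
finger_gap: 0.0158
```

```bash
python3 - <<'E'
from h import *
from st import st
e,R=st([.4895,-.129,.109]);p=e['position']
w=snap('wrist','w13');cv2.imwrite('pics/c21.png',np.clip(crop(w['img'],250,150,390,250,5).astype(float)*1.6,0,255).astype('uint8'))
b=snap('side','b13');cv2.imwrite('pics/c22.png',np.clip(crop(b['img'],270,195,370,275,8).astype(float)*1.3,0,255).astype('uint8'))
s=snap('scene','s13');cv2.imwrite('pics/c23.png',np.clip(crop(s['img'],260,100,340,200,6).astype(float)*1.5,0,255).astype('uint8'))
for t,q in(('w',w),('b',b),('s',s)): print(t,'gold',proj(q,[[.4882,-.1297,.066]]),'tip pred',proj(q,[[p[0]-.0013,p[1]-.0007,p[2]-.048]]))
E
```

```text
t 17.1 p [ 0.4899 -0.1231  0.1202] yang 64.12276986615227 tilt 0.9390032884813269 F [-0.1787 -0.281  -1.0076] M [-0.0084 -0.0476 -0.0193] gap 0.01580865526188711 j7 1.4090583870787015
tool delta cm [-0.2291 -0.5329  1.1261]
w gold [[311.7354 213.6811]] tip pred [[318.6061 213.2509]]
b gold [[310.1864 246.5812]] tip pred [[309.3803 243.6609]]
s gold [[294.243  161.9376]] tip pred [[295.9408 161.1386]]
```

View pics/c21.png

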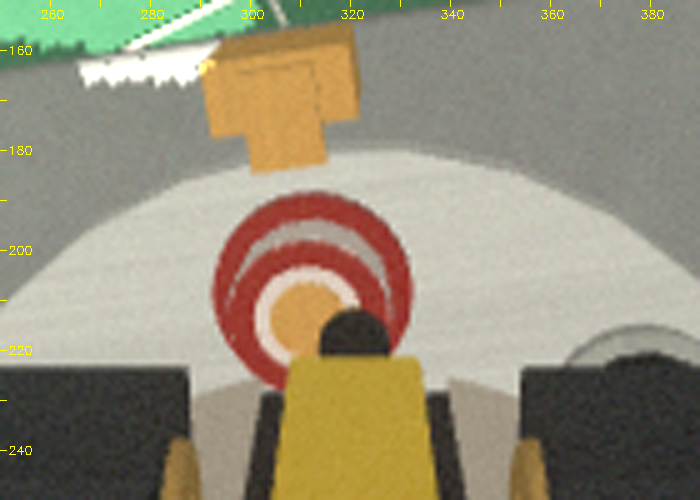

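View pics/c22.png

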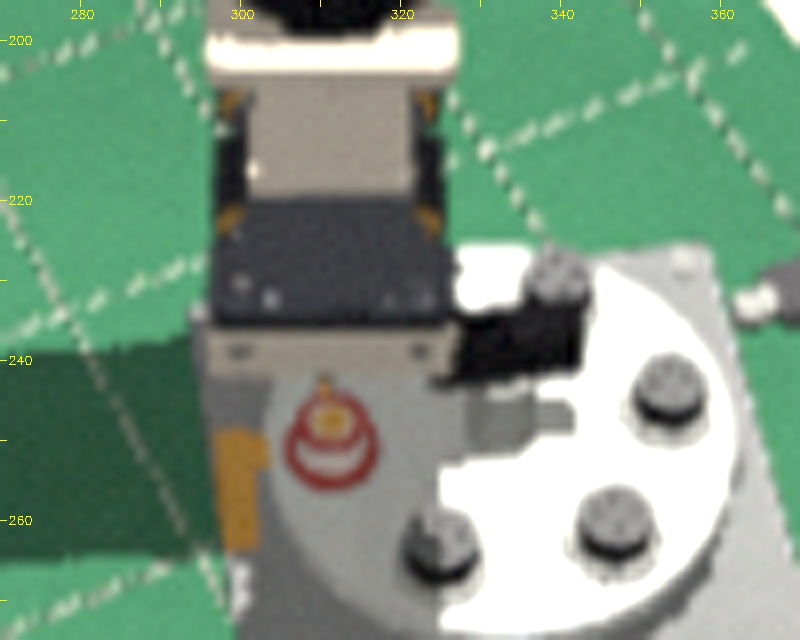

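View pics/c23.png

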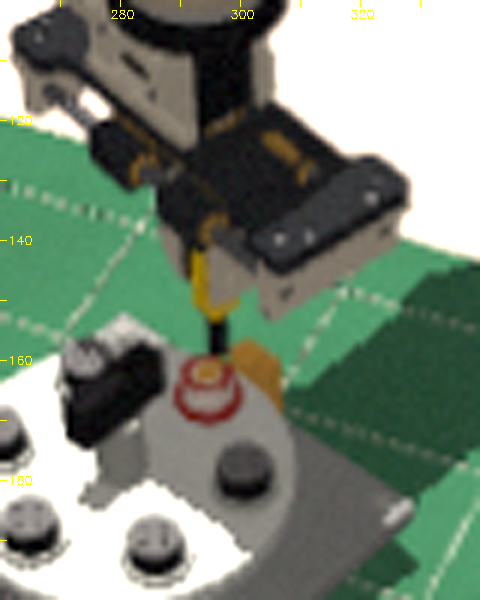

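Request:
{"fn": "jog_arm", "kwargs": {
  "deltas": [
    [-0.2,-0.5,0,0,-1],
    [0,0,0,0,-1],
    [0,0,0,0,-1],
    [0,0,0,0,-1],
    [0,0,0,0,-1],
    [0,0,0,0,-1],
    [0,0,0,0,-1],
    [0,0,0,0,-1],
    [0,0,0,0,-1],
    [0,0,0,0,-1]
  ]
}}

```text
time_s: 18.25
position: [0.4895, -0.1291, 0.1203]
tcp_rot: [0.224, 0.975, -0.005, -0.006]
contact_force: [0.2, -0.3, -0.7]
finger_gap: 0.0158
```

```bash
cat > look.py <<'E'
from h import *
from st import st
import sys
t=sys.argv[1]
e,R=st([.4895,-.129,.109]);p=e['position']
w=snap('wrist','w'+t);cv2.imwrite('pics/cw%s.png'%t,np.clip(crop(w['img'],250,150,390,250,5).astype(float)*1.6,0,255).astype('uint8'))
b=snap('side','b'+t);s=snap('scene','s'+t)
B=crop(b['img'],290,215,330,265,10);S=crop(s['img'],275,135,315,185,10)
cv2.imwrite('pics/cx%s.png'%t,np.clip(np.hstack([B,S]).astype(float)*1.5,0,255).astype('uint8'))
for n,q in(('w',w),('b',b),('s',s)): print(n,'gold',proj(q,[[.4882,-.1297,.066]]),'tip pred',proj(q,[[p[0]-.0013,p[1]-.0007,p[2]-.048]]))
E
python3 look.py 14
```

```text
t 18.25 p [ 0.4895 -0.1291  0.1203] yang 64.11254893084045 tilt 0.930476817185688 F [ 0.222  -0.3084 -0.6811] M [ 0.0336 -0.0413 -0.0198] gap 0.015805612549866253 j7 1.4215088546517254
tool delta cm [-0.0085  0.0226  1.1344]
w gold [[318.863  210.9134]] tip pred [[318.6055 213.2334]]
b gold [[310.1864 246.5812]] tip pred [[310.1906 245.266 ]]
s gold [[294.243  161.9376]] tip pred [[294.126  160.4027]]
```

View pics/cw14.png

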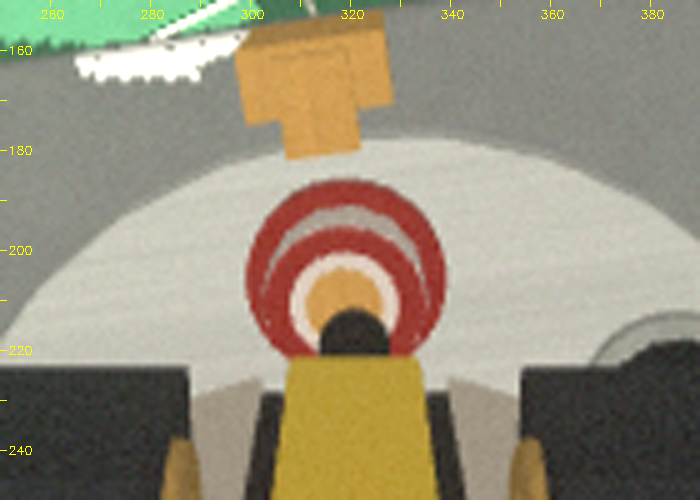

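View pics/cx14.png

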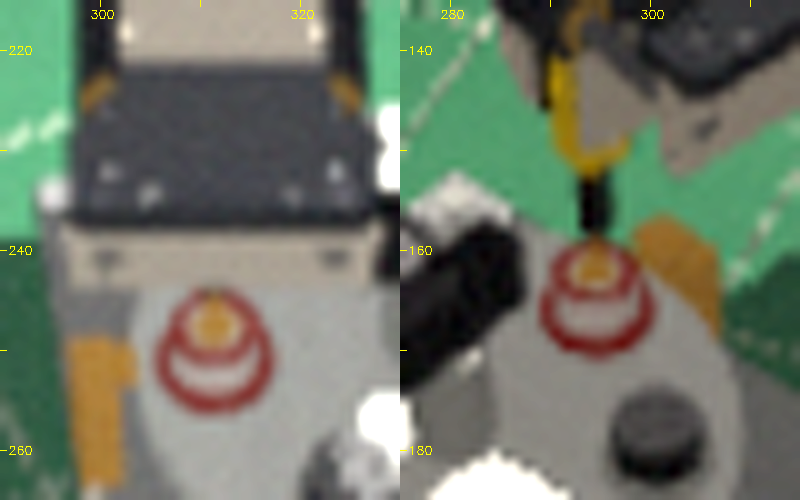

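Request:
{"fn": "jog_arm", "kwargs": {
  "deltas": [
    [0,-0.1,0,0,-1],
    [0,0,0.25,0,-1],
    [0,0,0.25,0,-1],
    [0,0,0.25,0,-1],
    [0,0,0,0,-1],
    [0,0,0,0,-1],
    [0,0,0,0,-1],
    [0,0,0,0,-1],
    [0,0,0,0,-1],
    [0,0,0,0,-1]
  ]
}}

```text
time_s: 19.4
position: [0.4892, -0.1303, 0.1124]
tcp_rot: [0.224, 0.975, -0.005, -0.006]
contact_force: [0.0, -0.8, 0.5]
finger_gap: 0.016
```

```bash
python3 look.py 15; python3 -c "
from h import *
F=[]
for i in range(6):
    s=cams.snapshot('side');F.append(np.array(env.sense()['contact_force']))
print(np.round(F,2))"
```

```text
t 19.4 p [ 0.4892 -0.1303  0.1124] yang 64.1026506674543 tilt 0.9043759271587687 F [ 0.0429 -0.7604  0.4993] M [0.054  0.0133 0.0138] gap 0.01600840489593523 j7 1.4288700669144179
tool delta cm [0.0247 0.1326 0.3412]
w gold [[320.2379 213.4692]] tip pred [[318.5731 213.2298]]
b gold [[310.1864 246.5812]] tip pred [[310.2907 247.2899]]
s gold [[294.243  161.9376]] tip pred [[293.913  162.1135]]
[[-0.45  0.    0.16]
 [ 0.01 -0.75  0.95]
 [-0.12  0.46 -0.65]
 [-0.19  0.19  0.25]
 [ 0.21  0.05 -0.22]
 [-0.    0.63  0.12]]
```

View pics/cw15.png

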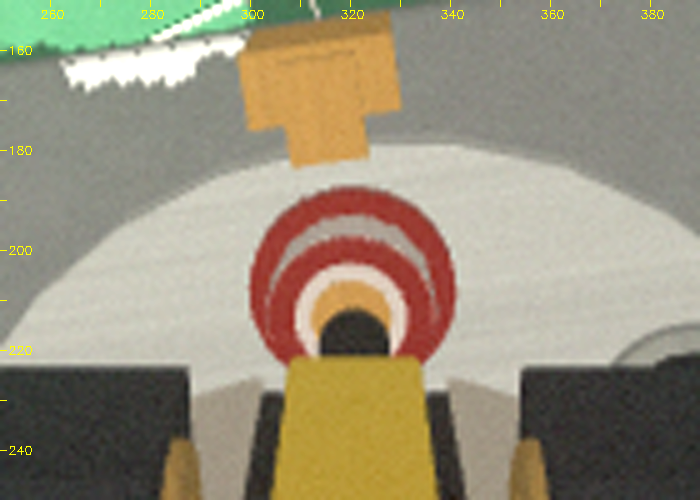

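View pics/cx15.png

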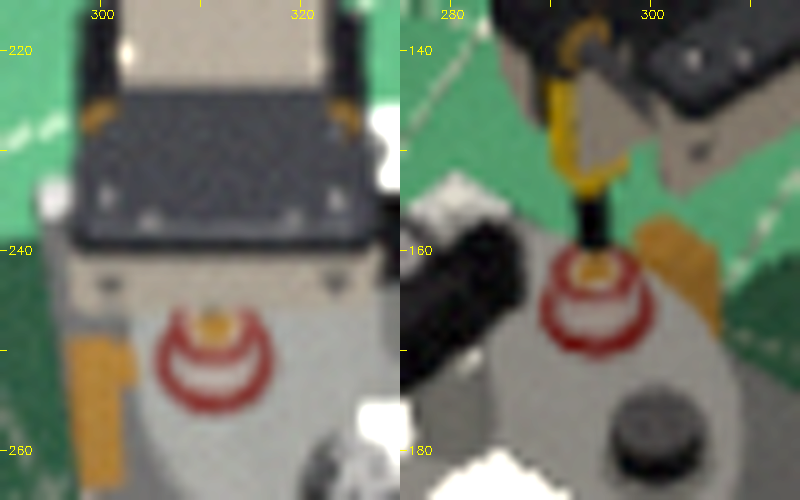

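Request:
{"fn": "jog_arm", "kwargs": {
  "deltas": [
    [0,0.05,0.2,0,-1],
    [0,0,0,0,-1],
    [0,0,0,0,-1],
    [0,0,0,0,-1],
    [0,0,0,0,-1],
    [0,0,0,0,-1],
    [0,0,0,0,-1],
    [0,0,0,0,-1],
    [0,0,0,0,-1],
    [0,0,0,0,-1]
  ]
}}

```text
time_s: 20.85
position: [0.4893, -0.13, 0.1103]
tcp_rot: [0.224, 0.975, -0.005, -0.006]
contact_force: [-0.3, -0.0, 0.9]
finger_gap: 0.0157
```

```bash
cat > force.py <<'E'
from h import *
from st import st
st([.4895,-.129,.109])
F=[]
for i in range(14):
    s=cams.snapshot('side');F.append(np.array(env.sense()['contact_force']))
F=np.array(F);print('mean',F.mean(0),'se',F.std(0)/14**.5)
E
python3 force.py
```

```text
t 20.85 p [ 0.4893 -0.13    0.1103] yang 64.09206132292627 tilt 0.9169960182525948 F [-0.3353 -0.0155  0.9141] M [-0.0546  0.0647 -0.0064] gap 0.01572518917489198 j7 1.4292568823650378
tool delta cm [0.0238 0.1012 0.1253]
mean [-0.4863 -0.1829  0.9354] se [0.1359 0.1712 0.098 ]
```

Request:
{"fn": "jog_arm", "kwargs": {
  "deltas": [
    [0,0.05,0.1,0,-1],
    [0,0,0,0,-1],
    [0,0,0,0,-1],
    [0,0,0,0,-1],
    [0,0,0,0,-1],
    [0,0,0,0,-1],
    [0,0,0,0,-1],
    [0,0,0,0,-1],
    [0,0,0,0,-1],
    [0,0,0,0,-1]
  ]
}}

```text
time_s: 22.55
position: [0.4894, -0.1297, 0.1092]
tcp_rot: [0.224, 0.975, -0.005, -0.006]
contact_force: [-1.1, 0.0, 1.2]
finger_gap: 0.016
```

```bash
python3 force.py; python3 look.py 16
```

```text
t 22.55 p [ 0.4894 -0.1297  0.1092] yang 64.08851469891495 tilt 0.9270642479243748 F [-1.1357  0.0131  1.1565] M [-0.0597  0.1421 -0.0559] gap 0.016014082547791644 j7 1.428941883391577
tool delta cm [0.0234 0.064  0.0188]
mean [-0.5423 -0.3741  1.0489] se [0.1536 0.1249 0.1494]
t 23.25 p [ 0.4894 -0.1297  0.1092] yang 64.08414138314805 tilt 0.9265297443395037 F [-1.1077 -1.0182  1.3656] M [-0.1017  0.1072  0.0094] gap 0.015748420702886037 j7 1.428897159821786
tool delta cm [0.0213 0.0633 0.018 ]
w gold [[319.3479 214.7606]] tip pred [[318.6237 213.2114]]
b gold [[310.1864 246.5812]] tip pred [[310.2685 247.775 ]]
s gold [[294.243  161.9376]] tip pred [[294.119  162.9999]]
```

View pics/cw16.png

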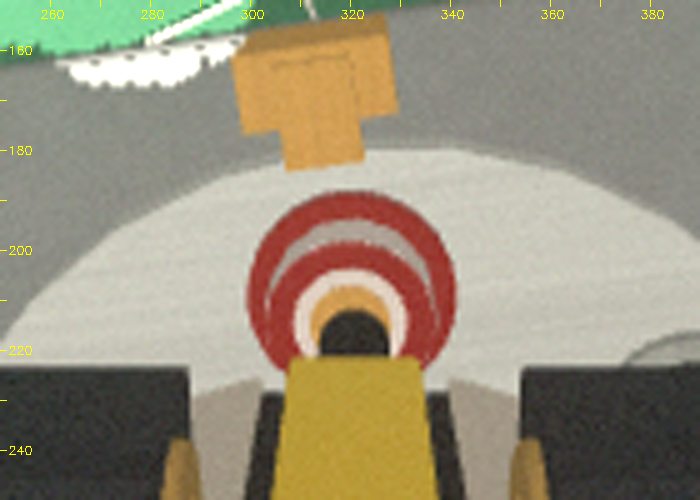

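View pics/cx16.png

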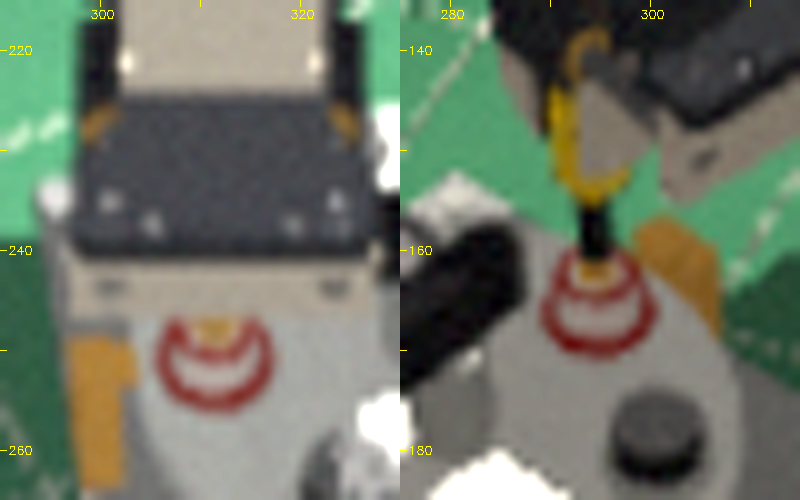

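```bash
python3 - <<'E'
from h import *
from st import st
e,R=st();w=load('w16')
X=atz(w,321,212,.0752);tx=R[:2,0]/np.linalg.norm(R[:2,0]);c=X[:2]-.005*tx
g=np.array([.4882,-.1297]);print('tip est',c,'err tool',R.T[:2,:2]@(c-g)*1000,'mm')
# gold in this image: white ring circle left/right at u 309..331, top v 203.5 ; radius?
L=atz(w,309,213,.066);Rr=atz(w,331.4,213,.066);print('ring diam',np.linalg.norm(L-Rr),(L+Rr)/2)
T=atz(w,319.8,207,.066);print('gold top edge->centre',T[:2]-.006*tx)
E
```

```text
t 23.4 p [ 0.4894 -0.1297  0.1092] yang 64.0868381410862 tilt 0.9277843656145056 F [-0.0654  0.3314  0.7126] M [-0.1329  0.1132  0.0312] gap 0.015950683945476916 j7 1.4289307097068051
tip est [ 0.489  -0.1286] err tool [-0.2181  1.3328] mm
ring diam 0.016577415215972915 [ 0.4873 -0.1285  0.066 ]
gold top edge->centre [ 0.4884 -0.1294]
```

```bash
python3 -c "
from h import *
print(order.job_done())
e=env.sense();print(e['time_s'],e['position'],e['contact_force'],e['finger_gap'])"
```

```text
the job is handed in; nothing more can be done
None
the job is handed in; nothing more can be done
```

I turned the knob one click counter-clockwise and let go. The wrist picture then showed the white socket at the brass shoe. I then lifted the yellow probe out of its stand and pressed its tip on the gold spot. The job was handed in at about 23 s with the probe still held there. It reported no verdict, and my state read after hand-in returned nothing.

Last checks before hand-in:
- **Tip position:** about 1.3 mm from the centre of the gold spot, measured in the wrist picture.
- **Push:** the mean wrist force was about 1.9 N above the free-hanging reading. That and the tool height put the tip about 4.5 to 5 mm in; it is an estimate, because force readings are noisy to about 0.5 N.
- **Grip and tilt:** finger gap 16 mm, matching the probe's width, with the tool tilted 0.9°.
- **Bystanders:** I saw none disturbed, but I did not measure their positions.

Checks that failed or disagreed:
- **Finger height:** the first grip on the knob closed on nothing. The fingertips sat about 14 mm behind the reported TCP, not 22 mm ahead as the text says. I corrected the heights from the wrist camera's depth readings.
- **Knob grip width:** the gap read 22 mm on the 16 mm bar, but the turntable turned with the gripper.
- **Side camera:** its positions differed from the other two cameras by 5 to 10 mm in y, so I relied on the wrist camera.

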